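Change the burnt-out lamp unit of a slide projector

TASK

Change the projector's scorched lamp unit for the new white one: take the cream lamp cover off onto the blue felt mat, then the heat sink onto the steel tray, put the old lamp unit standing in the red bin, seat the new one in its place with its reflector towards the lens, and put the heat sink and then the cover back just as they were. Keep both lamp units upright, and leave the bronze focusing helix and the lens brush where they lie; at the end everything is let go.

Things in the scene. Friction and masses are not known exactly. Their poses are not given: they have to be found in the camera images.
- projector: Beige slide projector, shell off, fixed, 330 by 210 mm. Origin under its centre at bench height, x to the lens, z up. Open dark lamp bay x -155..89, y -64..64, floor at z 49, beige rims z 64. In it the bright lamp seat, a recess x -41..85, y -33..33, bottom z 40: a lamp unit's origin belongs at (27, 0, 40), 8 mm play all round. Gate and lens board ahead, x 89..165, up to z 110 (mm).
- lamp_cover: Cream lamp cover, 96 x 90 x 46 mm (x -32..64, y -45..45), stands on its walls (x -32..24), roof juts out to +x. Ridge on top above the origin: 50 mm along x, 18 mm wide (y), z 46..68; grip it across y. Origin at lower edge level. Starts at home: (-105, 0, 49) mm in the projector's frame, x axes parallel, its roof 22 mm over the heat sink's rear, 4 mm above the fins.
- heat_sink: Aluminium heat sink: base 60 (x) x 96 (y) x 5 mm, on it a pack of fins along x, 60 mm long, 44.6 mm wide (y), z 5..38; grip the pack across y. Origin at centre of underside; either way round is right. Starts at home: (-33, 0, 49) mm in the projector's frame, x axes in line, over the rear 30 mm of the lamp unit's plate, which cannot come out before it.
- old_lamp: Scorched lamp unit, 0.4 kg: dark brown reflector, grey-brown post, copper plate x -60..50, y -25..25, 8.5 mm thick. Square post 24 x 24 mm above the origin, z 8.5..54.5: grip it across y. Reflector 50 mm across at x 14..48, top at z 58.5, shines to +x. Origin at the plate's underside. Starts in the lamp seat under the heat sink's front, post and reflector in sight.
- new_lamp: New lamp unit, same shape, size, mass and axes as the old one but with white post and silvery reflector. Starts standing in an open cardboard carton (160 x 110 mm, walls 14 mm high, floor 3 mm thick). It goes into the projector's lamp seat with its x along the projector's x.
- felt_mat: Blue felt mat, side area for the cover: 160 mm (x) by 130 mm (y), 4 mm thick, fixed flat. Origin at the centre of its underside.
- steel_tray: Shallow steel tray, side area for the heat sink: 160 mm (x) by 140 mm (y), walls 3 mm thick and 14 mm high, floor 3 mm thick, fixed. Origin at the centre of its underside.
- lamp_bin: Red open bin for used lamp units: 160 mm (x) by 140 mm (y), walls 3 mm thick and 40 mm high, floor 3 mm thick, fixed. Origin at the centre of its underside.
- helix: Bystander: loose bronze focusing helix, a threaded ring standing on end, 54 mm in diameter, 40 mm high; leave alone. Origin at the centre of its underside.
- lens_brush: Bystander: loose wooden-handled lens brush lying flat, 150 mm long, along its x; leave alone.
Mind the look-alikes: they are no part of the job. What is shaped like the heat_sink but purple is not meant.

How it is judged:
By the outcome, as a careful person would: the job done as asked, in the order asked, and still so for the second after the job is handed in, with the robot touching nothing.
It also fails if it takes over 144 s, if anything falls off the work surface, if the arm or the gripper's body presses on something with over 40 N, if the wrist force passes 120 N, or if a joint passes its speed limit or range.

ROBOT

A 7-joint arm with a two-finger parallel gripper is mounted at the origin on the work surface. World frame = base frame: x ahead of the robot, y to its left, z up, the work surface at z = 0. Lengths are in m, angles in degrees, forces in N, time in s.
With the tool pointing down it reaches from about 0.35 to 0.9 m from the base axis. Payload 19.9 kg.
Tool frame: the origin (TCP) lies on the mounting face of the last link; the fingertips stand 173 mm ahead of it and the grasp point (between the pads) lies 155 mm ahead of it; z points along the fingers, y is the line along which they close (so a half turn about z gives the same grasp; the last joint's range is limited). The gripper opens to 85 mm and grips with 20 to 120 N. Pads are 22 mm wide; open, the fingers measure 114 mm over their backs; the gripper's body (76 mm by 85 mm) begins 54 mm behind the grasp point. The pads swing forward as they close: fully open they stand 13 mm farther back than shut.
Start: joints at [65.919, 23.915, -0.59, 92.452, 0.269, 63.638, -3.037], TCP at [0.231, -0.581, 0.405] pointing down, gripper open.
Joint ranges: [-161.28, 161.28], [-22.2, 115.67], [-73.04, 71.86], [3.21, 147.25], [-68.34, 248.33], [10.77, 114.83], [-161.83, 161.83]. Speed limits (degrees/s): [108.29, 108.29, 136.94, 136.94, 172.46, 172.46, 172.46].

INTERFACE

Orientations are given as a 3x3 rotation matrix whose columns are the frame's x, y, z axes.
In Python, from cell import robot, optics, recognise, masks_of gives the robot as it stands.
- The arm moves only by the shell command python3 -m crank 'ROWS'. ROWS is JSON, a list that holds one entry, the list of rows, each a list of 7 numbers: the gripper's target within -1 to 1 (fully open at 1, half-way at 0, shut at -1), then the shift along the tool's x, y, z in mm, then the turn, a rotation vector about the tool's x, y, z in rad. A call has 1 to 8 rows; each row is the pose to reach, as a shift and turn from the pose commanded when the call began, along the tool's axes at that moment; what a row does not reach only later rows make up. A row lasts 1/10 s, in which the tool goes at most 50 mm and 8.59 degrees, less where a joint would pass 70% of its speed; a pose out of reach is approached as far as the arm can. A call with a gripper value outside its range is refused whole. The fingers move at their own pace and stop on an object; the grip force is fixed at half the most. Time passes only in rows, so rows that repeat a pose let the fingers close. It gives the time, the measured TCP pose, the force, the opening and the grip force at its end, in the units of the state.
- robot.state(): the state, without advancing time (a new reading comes with each control period).
- optics.grab_frame(name): name is "scene" or "top" or "wrist"; returns a dict with "img" (480x640x3 uint8, red, green, blue), "mtx" (3x3 intrinsics, pixels), "dist" ([k1, k2, p1, p2, k3] as OpenCV has them; the pictures are not rectified), "view" (4x4, takes a point from world to camera coordinates). Camera axes: x right, y up, looking along -z (the intrinsics and any distortion apply to the point x, -y, -z); pixel columns grow to the right and rows downward; lengths in m; the calibration is good to about 2 mm. A picture is of the moment at which its call begins. There is no depth.
- robot.finish_job(): hands the job in; it is judged then, once.
Trained networks look in a picture, given as the dict that the camera call returned (one of the last four; its "shot" number tells which), for a name from the list of things; names that differ only in an ending like _2 or _b are one class to them, and where a whole thing is asked for, a point or a joint stands for the part that bears it (a point fixed in the world has none). Each returns a list of dicts, best first, with "score" (0 to 1); they miss things now and then, are a little off and sometimes report something else, mostly with a low value. They report only what shows in the picture. A call takes as long as a camera call. They do not tell look-alikes from the thing itself.
- recognise(picture, thing): "box" ([left, top, right, bottom] in pixels, round what is visible of it).
- masks_of(picture, thing): "region" (480x640 bool, what is visible of it) and "box" ([left, top, right, bottom] in pixels, round what is visible of it).
The state is a dict: "t": time; "qpos": joint angles; "dq": joint speeds; "tau": joint torques, N m; "position": TCP position; "ee_rot": TCP orientation; "wrist_force": force on the tool from outside, world axes, zero at the start; "torque": the same for the moment, N m; "width": finger opening in m; "grasp_force": force on a finger pad.
Only numpy, scipy, OpenCV 4.12 (cv2) and the standard library are available. Lean on these libraries where they do the work, as an engineer would, in place of code of your own. Each camera call takes 0.05 s, during which the arm holds its last target. There are 200 camera calls.

## Working session

There is one attempt and no reset: what is moved stays moved. The work goes in short steps, Python scripts to look and compute and a shell command to move; the robot and the scene stay as the last step left them, time stands still between calls to the robot, and variables do not carry over. Pictures are saved under pics/ and viewed, at most 14 in all, crops included, and the job is handed in when it is done.

```bash
ls; mkdir -p pics; cat > h.py <<'E'
import numpy as np, cv2
from cell import robot, optics, recognise, masks_of
def grab(n): return optics.grab_frame(n)
def save(f,name): cv2.imwrite('pics/'+name+'.png',cv2.cvtColor(f['img'],cv2.COLOR_RGB2BGR))
D=np.diag([1.,-1,-1])
def ray(f,px):
    "world origin and directions of pixels"
    V=np.array(f['view']);R=D@V[:3,:3];t=D@V[:3,3]
    u=cv2.undistortPoints(np.array(px,float).reshape(-1,1,2),np.array(f['mtx']),np.array(f['dist'])).reshape(-1,2)
    d=np.c_[u,np.ones(len(u))]@R
    return -R.T@t,d
def at_z(f,px,z):
    o,d=ray(f,px);return o+d*((z-o[2])/d[:,2])[:,None]
def proj(f,P):
    V=np.array(f['view']);R=D@V[:3,:3];t=D@V[:3,3]
    return cv2.projectPoints(np.array(P,float).reshape(-1,1,3),cv2.Rodrigues(R)[0],t,np.array(f['mtx']),np.array(f['dist']))[0].reshape(-1,2)
E
python3 - <<'E'
from h import *
things='projector lamp_cover heat_sink old_lamp new_lamp felt_mat steel_tray lamp_bin helix lens_brush'.split()
for n in ['top','scene','wrist']:
    f=grab(n);save(f,n+'0')
    o,_=ray(f,[[320,240]]);print(n,o.round(3))
    for t in things:
        for r in recognise(f,t)[:3]: print(n,t,round(r['score'],2),np.round(r['box']).astype(int).tolist())
s=robot.state();print(s)
E
```

```text
pics
top [ 0.322 -0.019  1.191]
top projector 0.88 [281, 98, 395, 275]
top projector 0.49 [311, 193, 352, 214]
top lamp_cover 0.64 [312, 207, 356, 259]
top heat_sink 0.94 [230, 287, 272, 340]
top heat_sink 0.56 [308, 196, 354, 218]
top old_lamp 0.84 [320, 159, 338, 195]
top old_lamp 0.71 [280, 100, 398, 275]
top old_lamp 0.54 [448, 167, 522, 242]
top new_lamp 0.78 [171, 263, 207, 317]
top felt_mat 0.88 [417, 265, 482, 342]
top felt_mat 0.63 [308, 196, 354, 215]
top felt_mat 0.27 [283, 98, 396, 275]
top steel_tray 0.59 [137, 168, 208, 240]
top lamp_bin 0.57 [447, 166, 524, 244]
top helix 0.69 [217, 188, 239, 212]
top lens_brush 0.8 [412, 152, 432, 215]
scene [ 0.993 -0.058  0.9  ]
scene projector 0.91 [248, 212, 404, 414]
scene lamp_cover 0.67 [294, 220, 348, 264]
scene lamp_cover 0.2 [83, 269, 187, 358]
scene heat_sink 0.72 [370, 172, 411, 212]
scene heat_sink 0.6 [296, 260, 352, 291]
scene old_lamp 0.67 [313, 291, 344, 325]
scene old_lamp 0.19 [292, 216, 348, 266]
scene new_lamp 0.58 [448, 188, 486, 228]
scene felt_mat 0.91 [160, 185, 227, 253]
scene steel_tray 0.77 [469, 248, 556, 
[... 301 characters left out ...]
701693, -3.03643819]), 'dq': array([ 0.06121387,  0.08043142, -0.05637511,  0.04523071, -0.00210229,
       -0.10508263,  0.04371474]), 'tau': array([-3.26235649e-04, -8.64206028e+01,  6.78140335e-01, -4.35204542e+01,
        1.93122821e-02,  1.86733261e-03, -1.30028084e-05]), 'position': array([ 0.23115436, -0.58068837,  0.40466945]), 'ee_rot': array([[ 9.29099463e-01,  3.69829941e-01, -4.51267239e-05],
       [ 3.69829942e-01, -9.29099464e-01,  2.05602623e-05],
       [-3.43234144e-05, -3.57917423e-05, -9.99999999e-01]]), 'wrist_force': array([ 0.26570072, -0.6483644 ,  0.3610583 ]), 'torque': array([ 0.00396917,  0.01937921, -0.01557669]), 'grasp_force': 0.0, 'width': 0.08543802240768905}
```

View pics/top0.png

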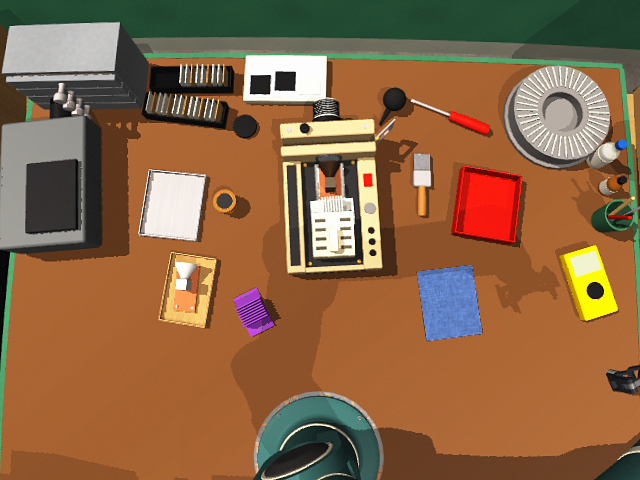

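View pics/scene0.png

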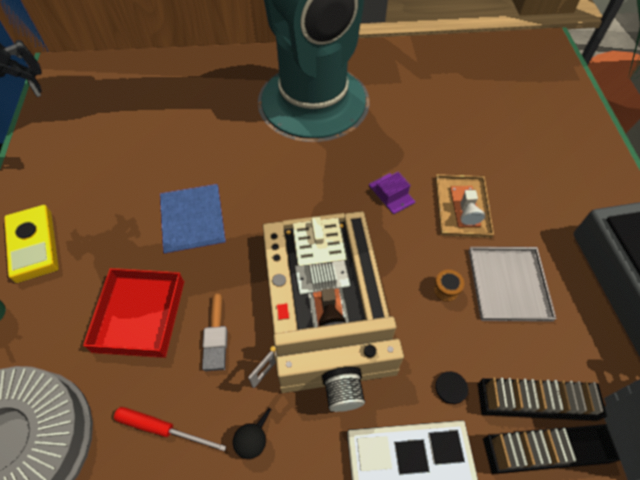

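```bash
python3 - <<'E'
from h import *
f=grab('top');print(np.array(f['mtx']).round(1).tolist(),np.round(f['dist'],3))
def rect(t,z,i=0):
    m=masks_of(f,t)
    if not m: print(t,'none');return
    r=m[i]['region'].astype(np.uint8);c=cv2.findContours(r,0,2)[0];c=max(c,key=cv2.contourArea)
    b=cv2.boxPoints(cv2.minAreaRect(c));w=at_z(f,b,z)
    e=[w[1]-w[0],w[2]-w[1]]
    print(t,m[i]['score'].__round__(2),w.mean(0).round(3)[:2],[(np.linalg.norm(v).round(3),np.degrees(np.arctan2(v[1],v[0])).round(1)) for v in e])
for t,z in dict(projector=.064,lamp_cover=.095,heat_sink=.08,old_lamp=.09,new_lamp=.03,felt_mat=.004,steel_tray=.014,lamp_bin=.04,helix=.04).items(): rect(t,z)
g=grab('wrist');print(np.array(g['mtx']).round(1).tolist(),np.round(g['dist'],3),np.array(g['view']).round(3).tolist())
# rim corners: rows 123..272
w=at_z(f,[[282,125],[378,122],[288,271],[382,268]],.064);print(w.round(3))
E
```

```text
[[514.4, 0.0, 324.2], [0.0, 514.4, 238.7], [0.0, 0.0, 1.0]] [-0.093  0.     0.     0.     0.   ]
projector 0.65 [ 0.615 -0.034] [(np.float64(0.266), np.float64(-87.3)), (np.float64(0.408), np.float64(-178.6))]
lamp_cover 0.77 [ 0.49  -0.024] [(np.float64(0.094), np.float64(-86.5)), (np.float64(0.101), np.float64(-177.0))]
heat_sink 0.96 [0.321 0.147] [(np.float64(0.059), np.float64(-64.3)), (np.float64(0.089), np.float64(-153.5))]
old_lamp 0.85 [ 0.614 -0.015] [(np.float64(0.049), np.float64(-89.0)), (np.float64(0.086), np.float64(-179.2))]
new_lamp 0.66 [0.373 0.308] [(np.float64(0.113), np.float64(0.8)), (np.float64(0.057), np.float64(-91.2))]
felt_mat 0.81 [ 0.352 -0.293] [(np.float64(0.135), np.float64(-81.0)), (np.float64(0.161), np.float64(-172.6))]
steel_tray 0.88 [0.567 0.357] [(np.float64(0.166), np.float64(-3.8)), (np.float64(0.148), np.float64(-97.6))]
lamp_bin 0.87 [ 0.575 -0.377] [(np.float64(0.169), np.float64(-9.1)), (np.float64(0.151), np.float64(-96.8))]
helix 0.78 [0.571 0.226] [(np.float64(0.056), np.float64(-89.2)), (np.float64(0.056), np.float64(-177.3))]
[[393.7, 0.0, 330.9], [0.0, 393.7, 242.3], [0.0, 0.0, 1.0]] [-0.059  0.     0.     0.     0.   ] [[0.369, -0.929, 0.0, -0.625], [0.888, 0.353, -0.294, 0.038], [0.273, 0.109, 0.956, -0.38], [0.0, 0.0, 0.0, 1.0]]
[[ 0.747  0.098  0.064]
 [ 0.758 -0.123  0.064]
 [ 0.411  0.074  0.064]
 [ 0.422 -0.133  0.064]]
```

```bash
cat >> h.py <<'E'
from scipy.spatial.transform import Rotation as Ro
def go(gx,gy,gz,yaw,s=None):
    "row (shift mm, turn rad) to bring grasp point (m) to gx,gy,gz, tool down, tool x at yaw deg"
    s=s or robot.state();R0=np.array(s['ee_rot']);y=np.radians(yaw);c,n=np.cos(y),np.sin(y)
    R1=np.array([[c,n,0],[n,-c,0],[0,0,-1]]);p=np.array([gx,gy,gz+.155])
    print('shift',(R0.T@(p-s['position'])*1000).round(1),'turn',Ro.from_matrix(R0.T@R1).as_rotvec().round(4))
def st():
    s=robot.state();R=np.array(s['ee_rot']);g=np.array(s['position'])+R[:,2]*.155
    print('t',round(s['t'],2),'grasp pt',g.round(4),'yaw',np.degrees(np.arctan2(R[1,0],R[0,0])).round(2),'z',R[:,2].round(4),'q',np.round(s['qpos']),'F',np.round(s['wrist_force'],1),'w',round(s['width'],4),'gf',s['grasp_force']);return s
E
python3 -c "
from h import *
st();go(.53,-.02,.30,3)"
```

```text
t 2.2 grasp pt [ 0.2311 -0.5807  0.2496] yaw 21.7 z [-1.e-04  1.e-04 -1.e+00] q [66. 24. -1. 92.  0. 64. -3.] F [ 0.7 -0.1 -0.2] w 0.0858 gf 0.0
shift [ 485.  -410.4  -50.3] turn [-1.000e-04  1.000e-04  3.264e-01]
```

```bash
python3 -m crank '[[[1,38,-32,-10,0,0,0.04],[1,76,-64,-20,0,0,0.08],[1,114,-96,-30,0,0,0.12],[1,152,-128,-40,0,0,0.16],[1,190,-160,-50,0,0,0.2],[1,228,-192,-50,0,0,0.24],[1,266,-224,-50,0,0,0.28],[1,304,-256,-50,0,0,0.326]]]' | tail -c 600; python3 -c "
from h import *
st();go(.53,-.02,.30,3)"
```

```text
t: 3.0
position: [0.4183, -0.2305, 0.4551]
ee_rot: [[0.999, 0.051, 0.001], [0.051, -0.999, -0.001], [0.001, 0.001, -1.0]]
wrist_force: [1.4, -0.0, 0.2]
width: 0.085
grasp_force: 0.0
t 3.0 grasp pt [ 0.4184 -0.2306  0.3001] yaw 2.92 z [ 6.e-04 -6.e-04 -1.e+00] q [ 37.   6. -13. 109.   2.  65. -63.] F [ 1.4 -0.   0.2] w 0.085 gf 0.0
shift [ 122.3 -204.5    0. ] turn [ 0.0006 -0.0006 -0.0014]
```

```bash
python3 -m crank '[[[1,24,-41,0,0,0,0],[1,48,-82,0,0,0,0],[1,72,-123,0,0,0,0],[1,96,-164,0,0,0,0],[1,122,-204,0,0,0,0],[1,122,-204,0,0,0,0],[1,122,-204,0,0,0,0]]]' | tail -c 200; python3 -c "
from h import *
s=st();f=grab('wrist');save(f,'w1');import pickle;pickle.dump(f,open('w1.pkl','wb'))
for t in 'projector lamp_cover heat_sink old_lamp'.split():
  for r in recognise(f,t)[:2]: print(t,round(r['score'],2),np.round(r['box']).astype(int).tolist())
"
```

```text
t: 3.7
position: [0.5291, -0.0215, 0.4544]
ee_rot: [[0.998, 0.055, -0.0], [0.055, -0.998, 0.0], [-0.0, -0.0, -1.0]]
wrist_force: [0.3, -1.0, -0.0]
width: 0.0855
grasp_force: 0.0
t 3.7 grasp pt [ 0.529  -0.0214  0.2994] yaw 3.14 z [-5.e-04  3.e-04 -1.e+00] q [ 19.  13. -23. 102.   5.  66. -93.] F [ 0.3 -1.  -0. ] w 0.0855 gf 0.0
projector 0.85 [186, 0, 467, 319]
lamp_cover 0.86 [280, 195, 380, 311]
heat_sink 0.95 [279, 152, 384, 200]
heat_sink 0.72 [3, 69, 52, 223]
old_lamp 0.64 [296, 50, 354, 154]
```

View pics/w1.png

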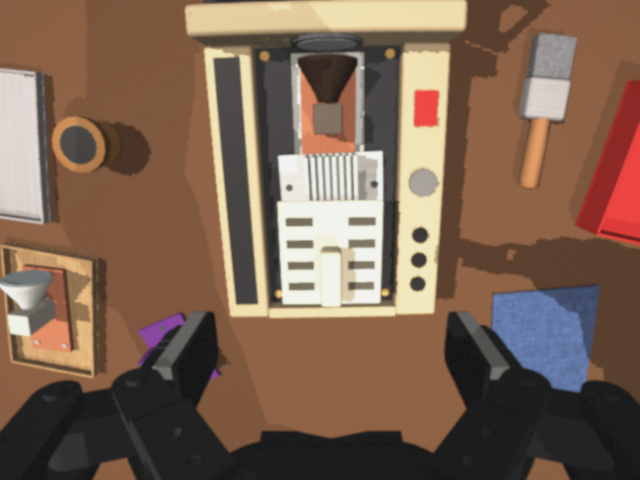

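```bash
python3 -m crank '[[[1,-30,-20,0,0,0,0],[1,-60,-40,0,0,0,0],[1,-90,-50,0,0,0,0],[1,-110,-50,0,0,0,0],[1,-110,-50,0,0,0,0],[1,-110,-50,0,0,0,0]]]' | tail -c 200; python3 -c "
from h import *
s=st();f=grab('wrist');import pickle;pickle.dump(f,open('w2.pkl','wb'))
a=pickle.load(open('w1.pkl','rb'))['img'][20:325,190:470];b=f['img'];
r=recognise(f,'lamp_cover');print(r)
x0,y0=[int(v) for v in r[0]['box'][:2]];x0=max(x0-95,0);y0=max(y0-165,0);b=b[y0:y0+305,x0:x0+280];print(x0,y0)
im=np.hstack([cv2.resize(a,None,fx=1.4,fy=1.9) if 0 else cv2.resize(a,(392,427)),cv2.resize(b,(392,427))]);save({'img':im},'c12')
"
```

```text
t: 4.55
position: [0.4163, 0.0213, 0.4551]
ee_rot: [[0.999, 0.052, 0.001], [0.052, -0.999, -0.0], [0.001, 0.001, -1.0]]
wrist_force: [-0.6, 0.7, 0.3]
width: 0.0852
grasp_force: 0.0
t 4.55 grasp pt [0.4165 0.0212 0.3001] yaw 2.96 z [ 1.2e-03 -4.0e-04 -1.0e+00] q [ 19.  -0. -25. 116.  -0.  65. -94.] F [-0.6  0.7  0.3] w 0.0852 gf 0.0
[{'box': [335.6, 59.2, 448.3, 185.8], 'score': 0.79}]
240 0
```

View pics/c12.png

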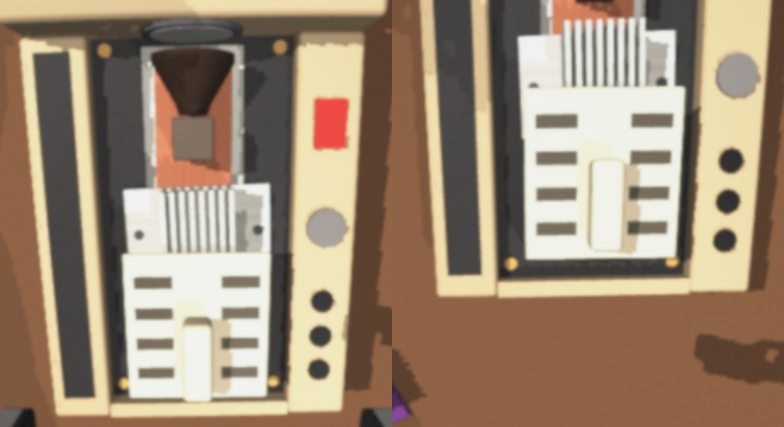

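```bash
cat > fit.py <<'E'
from h import *
import pickle
from scipy.optimize import least_squares
def fit(obs,x0,free_z=True):
    "obs: list of (frame,[model pts mm],[px]); pose x,y,z(m),yaw(deg)"
    def res(p):
        c,s=np.cos(np.radians(p[3])),np.sin(np.radians(p[3]));R=np.array([[c,-s,0],[s,c,0],[0,0,1]])
        z=p[2] if free_z else 0
        return np.concatenate([(proj(f,np.array(m)/1000@R.T+[p[0],p[1],z])-np.array(u)).ravel() for f,m,u in obs])
    r=least_squares(res,x0,loss='soft_l1');return r.x,res(r.x)
def show(n,r): print(n,np.round(r[0],4),'rms px',np.sqrt((r[1]**2).mean()).round(2),'worst',abs(r[1]).max().round(1))
E
cat > f1.py <<'E'
from fit import *
a=pickle.load(open('w1.pkl','rb'));b=pickle.load(open('w2.pkl','rb'))
A=lambda l:(np.array(l)/1.4+[190,20]);B=lambda l:((np.array(l)-[392,0])/1.4+[240,0])
roof=[[-137+96,45,95],[-41,-45,95],[-137,-45,95],[-137,45,95]]
rid=[[-80,9,117],[-80,-9,117],[-130,-9,117],[-130,9,117]]
ra,rb=A([[122,254],[271,252],[270,396],[130,398]]),B([[525,89],[685,87],[675,257],[527,260]])
ia,ib=A([[183,325],[211,325],[211,401],[184,401]]),B([[592,160],[623,160],[621,249],[590,249]])
x0=[.58,-.02,0,3]
show('cover roof',fit([(a,roof,ra),(b,roof,rb)],x0))
show('ridge',fit([(a,rid,ia),(b,rid,ib)],x0))
cor=[[-165,105,64],[-165,-105,64]]
show('proj rear',fit([(a,cor,A([[58,414],[341,411]])),(b,cor,B([[438,295],[747,291]]))],x0))
post=[[15,12,94.5],[15,-12,94.5],[39,-12,94.5],[39,12,94.5]]
show('post',fit([(a,post,A([[172,160],[213,160],[213,117],[172,117]]))],x0,False))
hs=[[-3,48,54],[-3,-48,54]]
show('sink',fit([(a,hs,A([[123,190],[270,184]])),(b,hs,B([[518,38],[676,31]]))],x0))
E
python3 f1.py
```

```text
cover roof [ 5.8030e-01 -1.7400e-02 -8.0000e-04  3.9987e+00] rms px 0.58 worst 1.9
ridge [ 5.8010e-01 -1.7200e-02 -3.6000e-03  3.7331e+00] rms px 0.84 worst 2.0
proj rear [ 5.7950e-01 -1.8100e-02 -3.6000e-03  3.7563e+00] rms px 0.47 worst 0.7
post [ 0.5791 -0.0157  0.      3.0275] rms px 0.24 worst 0.4
sink [ 5.7860e-01 -1.7800e-02  1.4000e-03  5.6298e+00] rms px 0.45 worst 0.6
```

```bash
cat >> h.py <<'E'
PX,PY,PA=.5797,-.0173,3.8
def pw(x,y=0,P=None):
    "projector-frame mm (or frame P) to world xy m"
    a,b,t=P or (PX,PY,PA);t=np.radians(t);return a+(x*np.cos(t)-y*np.sin(t))/1000,b+(x*np.sin(t)+y*np.cos(t))/1000
E
python3 -c "
from h import *
s=st();x,y=pw(-105);print(x,y);go(x,y,.18,PA)"
```

```text
t 4.65 grasp pt [0.4169 0.0215 0.2998] yaw 2.98 z [ 3.e-04  2.e-04 -1.e+00] q [ 18.  -0. -25. 116.  -0.  65. -94.] F [0.7 0.6 0.3] w 0.0854 gf 0.0
0.47493084582933476 -0.024258759542000016
shift [ 55.6  48.7 119.8] turn [-0.0002 -0.0003 -0.0143]
```

```bash
python3 -m crank '[[[0.2,14,12,30,0,0,-0.004],[0.2,28,24,60,0,0,-0.008],[0.2,42,37,90,0,0,-0.014],[0.2,56,49,120,0,0,-0.014],[0.2,56,49,120,0,0,-0.014],[0.2,56,49,120,0,0,-0.014],[0.2,56,49,120,0,0,-0.014]]]' | tail -c 100; python3 -c "
from h import *
s=st();x,y=pw(-105);go(x,y,.115,PA)
f=grab('wrist');save(f,'w3')"
```

```text
67, -0.998, 0.0], [0.001, -0.0, -1.0]]
wrist_force: [0.7, 1.1, -0.1]
width: 0.0513
grasp_force: 0.0
t 5.35 grasp pt [ 0.4752 -0.0238  0.1805] yaw 3.85 z [ 1.e-03  2.e-04 -1.e+00] q [ 19.  15. -23. 116.   8.  50. -94.] F [ 0.7  1.1 -0.1] w 0.0513 gf 0.0
shift [-0.2  0.5 65.5] turn [-0.0001 -0.001   0.0008]
```

View pics/w3.png

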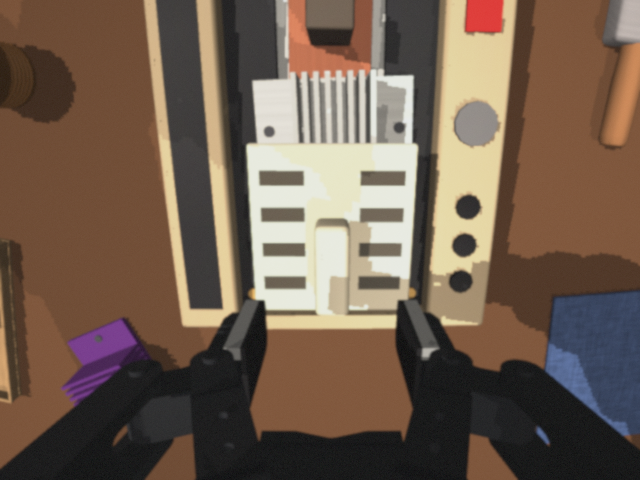

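```bash
python3 -m crank '[[[0.2,0,0,20,0,0,0],[0.2,0,0,40,0,0,0],[0.2,0,0,55,0,0,0],[0.2,0,0,63,0,0,0],[0.2,0,0,65,0,0,0],[0.2,0,0,65,0,0,0]]]' | tail -c 100;  python3 -m crank '[[[-1,0,0,0,0,0,0],[-1,0,0,0,0,0,0],[-1,0,0,0,0,0,0],[-1,0,0,0,0,0,0],[-1,0,0,0,0,0,0],[-1,0,0,0,0,0,0],[-1,0,0,0,0,0,0]]]' | tail -c 100; python3 -c "
from h import *
s=st()"
```

```text
67, -0.998, -0.0], [0.001, 0.0, -1.0]]
wrist_force: [0.3, 1.1, -0.1]
width: 0.0513
grasp_force: 0.0
 -0.998, -0.0], [0.001, 0.0, -1.0]]
wrist_force: [-1.9, -0.0, 10.0]
width: 0.0164
grasp_force: 58.6
t 6.7 grasp pt [ 0.4753 -0.0242  0.1154] yaw 3.83 z [ 1.e-03 -3.e-04 -1.e+00] q [ 17.  21. -21. 119.  11.  42. -97.] F [-1.9 -0.  10. ] w 0.0164 gf 58.59282910823822
```

```bash
python3 -m crank '[[[-1,0,0,-10,0,0,0],[-1,0,0,-30,0,0,0],[-1,0,0,-60,0,0,0],[-1,0,0,-90,0,0,0],[-1,0,0,-90,0,0,0]]]' | tail -c 100; python3 -c "
from h import *
s=st();f=grab('wrist');save(f,'w4')
for t in ['lamp_cover','felt_mat']: print(t,[(r['score'],r['box']) for r in recognise(f,t)][:2])
x,y=pw(-16,0,(.352,-.293,8.2));print(x,y);go(x,y,.2,8.2)"
```

```text
998, -0.001], [0.006, 0.001, -1.0]]
wrist_force: [-0.5, -0.1, -1.1]
width: 0.0166
grasp_force: 59.0
t 7.2 grasp pt [ 0.4765 -0.0241  0.2087] yaw 3.83 z [ 5.7e-03 -6.0e-04 -1.0e+00] q [ 20.  13. -23. 115.   6.  53. -93.] F [-0.5 -0.1 -1.1] w 0.0166 gf 59.04610991477966
lamp_cover [(0.91, [211.9, 149.5, 450.2, 402.0]), (0.3, [259.8, 80.2, 404.6, 150.7])]
felt_mat [(0.63, [524.8, 278.1, 639.6, 422.9]), (0.44, [574.9, 0.0, 639.7, 148.3])]
0.33616358030547533 -0.29528206293928816
shift [-156.2  261.2    4.6] turn [ 0.0001  0.0003 -0.0764]
```

```bash
python3 -m crank '[[[-1,-15,25,0,0,0,-0.01],[-1,-37,62,0,0,0,-0.02],[-1,-60,99,0,0,0,-0.03],[-1,-83,137,0,0,0,-0.04],[-1,-106,177,0,0,0,-0.05],[-1,-129,215,0,0,0,-0.06],[-1,-148,247,0,0,0,-0.076],[-1,-156,261,0,0,0,-0.076]]]' | tail -c 100; python3 -m crank '[[[-1,0,0,0,0,0,0],[-1,0,0,0,0,0,0],[-1,0,0,0,0,0,0]]]' >/dev/null; python3 -c "
from h import *
s=st();f=grab('wrist');save(f,'w5');go(.3362,-.2953,.070,8.2)"
```

```text
.99, 0.001], [-0.002, -0.001, -1.0]]
wrist_force: [-0.1, 1.3, -1.6]
width: 0.0164
grasp_force: 59.0
t 8.45 grasp pt [ 0.337  -0.294   0.2042] yaw 8.26 z [-7.e-04  9.e-04 -1.e+00] q [ 47.   9. -10. 119.   2.  52. -47.] F [-0.6  0.1 -2.3] w 0.0167 gf 59.01790916919708
shift [ -1.    1.1 134.4] turn [-0.0007  0.0004  0.0013]
```

View pics/w5.png

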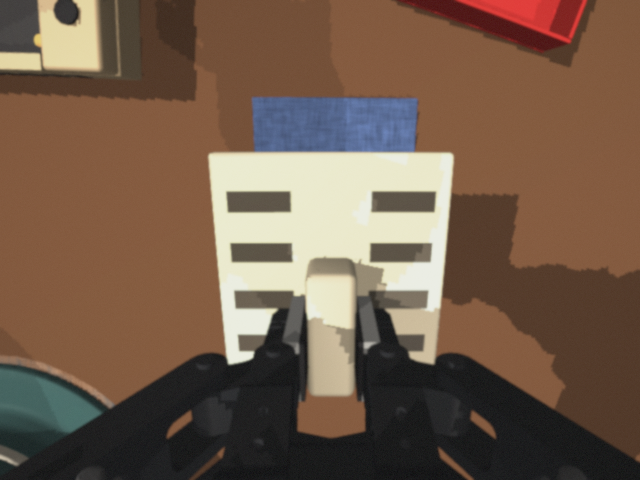

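```bash
python3 -m crank '[[[-1,0,0,35,0,0,0],[-1,0,0,75,0,0,0],[-1,0,0,105,0,0,0],[-1,0,0,122,0,0,0],[-1,0,0,129,0,0,0],[-1,0,0,132,0,0,0],[-1,0,0,134,0,0,0],[-1,0,0,134,0,0,0]]]' | tail -c 100;  python3 -m crank '[[[-1,0,0,0,0,0,0]]]' | tail -c 100; python3 -c "
from h import *
s=st()"
```

```text
0.99, -0.001], [0.001, 0.001, -1.0]]
wrist_force: [0.8, -0.8, -1.1]
width: 0.0169
grasp_force: 59.0
0.99, -0.001], [0.001, 0.001, -1.0]]
wrist_force: [-0.1, 0.3, -2.9]
width: 0.0166
grasp_force: 59.0
t 9.4 grasp pt [ 0.337  -0.2952  0.0713] yaw 8.18 z [ 8.e-04 -7.e-04 -1.e+00] q [ 45.  22.  -9. 124.   6.  34. -50.] F [-0.1  0.3 -2.9] w 0.0166 gf 59.00403320789337
```

```bash
python3 -m crank '[[[-1,0,0,1,0,0,0],[-1,0,0,1,0,0,0],[0.3,0,0,1,0,0,0],[0.3,0,0,1,0,0,0],[0.3,0,0,1,0,0,0],[0.3,0,0,-10,0,0,0],[0.3,0,0,-40,0,0,0],[0.5,0,0,-90,0,0,0]]]' | tail -c 100;  python3 -c "
from h import *
s=st();f=grab('wrist');save(f,'w6')
x,y=pw(-33);print(x,y);go(x,y,.18,PA)"
```

```text
-0.99, 0.003], [-0.003, -0.003, -1.0]]
wrist_force: [0.7, -0.8, 0.6]
width: 0.064
grasp_force: 0.0
t 10.2 grasp pt [ 0.3356 -0.294   0.1607] yaw 8.2 z [-0.0031  0.0031 -1.    ] q [ 47.  13. -10. 121.   3.  46. -48.] F [ 0.7 -0.8  0.6] w 0.064 gf 0.0
0.5467725515463624 -0.019487038713200004
shift [ 246.4 -243.4  -11. ] turn [ 0.0043 -0.0043  0.0768]
```

View pics/w6.png

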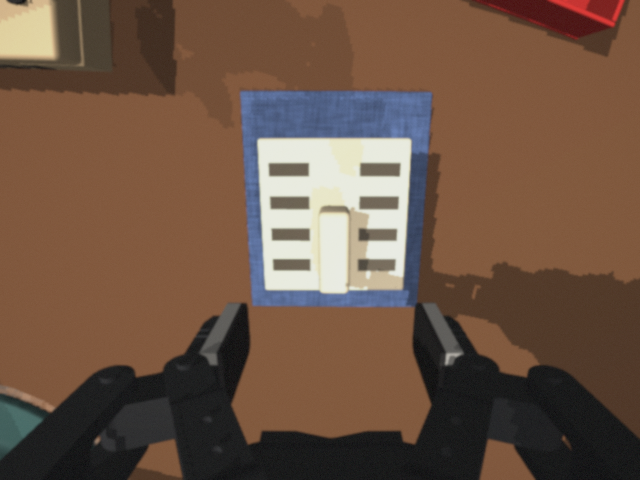

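```bash
python3 -m crank '[[[0.55,20,-20,-5,0,0,0.01],[0.55,52,-52,-10,0,0,0.02],[0.55,85,-85,-11,0,0,0.03],[0.55,118,-118,-11,0,0,0.04],[0.55,152,-151,-11,0,0,0.05],[0.55,186,-184,-11,0,0,0.06],[0.55,220,-218,-11,0,0,0.077],[0.55,246,-243,-11,0,0,0.077]]]' | tail -c 100; python3 -m crank '[[[0.55,0,0,0,0,0,0],[0.55,0,0,0,0,0,0],[0.55,0,0,0,0,0,0]]]' >/dev/null; python3 -c "
from h import *
s=st();x,y=pw(-33);go(x,y,.075,PA);f=grab('wrist');save(f,'w7')
import pickle;pickle.dump(f,open('w7.pkl','wb'))"
```

```text
67, -0.998, 0.0], [0.001, -0.0, -1.0]]
wrist_force: [-0.0, -0.9, 0.5]
width: 0.066
grasp_force: 0.0
t 11.35 grasp pt [ 0.5451 -0.0205  0.172 ] yaw 3.71 z [-2.e-04 -5.e-04 -1.e+00] q [ 15.  22. -19. 108.   9.  52. -95.] F [0.7 0.  0.2] w 0.0662 gf 0.0
shift [ 1.7 -0.8 97. ] turn [ 0.0005  0.0002 -0.0016]
```

View pics/w7.png

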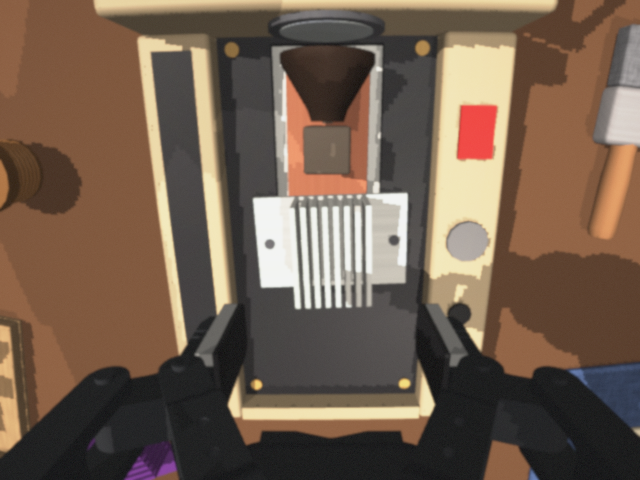

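```bash
python3 - <<'E'
from fit import *
f=pickle.load(open('w7.pkl','rb'))
hs=[[30,48,5],[30,-48,5],[-30,-48,5],[-30,48,5],[-30,22.3,38],[-30,-22.3,38]]
px=[[253,197],[407,192],[405,283],[261,288],[295,308],[371,306]]
r=fit([(f,hs,px)],[.546,-.02,.049,4]);show('sink',r)
hs2=[[p[0],p[1],p[2]+49] for p in hs]
r=fit([(f,hs2,px)],[.546,-.02,0,4],False);show('sink z fixed',r);x,y,_,a=r[0]
post=[[-12,12,94.5],[-12,-12,94.5],[12,-12,94.5],[12,12,94.5]]
r2=fit([(f,post,[[303,173],[350,173],[350,127],[304,127]])],[.6,-.02,0,3],False);show('post',r2);print(pw(27))
go(x,y,.075,a)
E
```

```text
sink [ 0.5467 -0.0205  0.0508  5.5198] rms px 0.53 worst 1.2
sink z fixed [ 0.546  -0.0206  0.      5.5019] rms px 0.71 worst 1.4
post [ 0.6061 -0.0143  0.0059  3.1548] rms px 1.1 worst 1.6
(np.float64(0.6066406396438854), np.float64(-0.015510604689199996))
shift [ 0.9 -0.  97. ] turn [ 0.0005  0.0001 -0.0318]
```

```bash
python3 -m crank '[[[0.55,1,0,30,0,0,-0.01],[0.55,1,0,60,0,0,-0.03],[0.55,1,0,85,0,0,-0.03],[0.55,1,0,94,0,0,-0.03],[0.55,1,0,97,0,0,-0.03],[0.55,1,0,97,0,0,-0.03]]]' | tail -c 100;  python3 -m crank '[[[-1,0,0,0,0,0,0],[-1,0,0,0,0,0,0],[-1,0,0,0,0,0,0],[-1,0,0,0,0,0,0],[-1,0,0,0,0,0,0],[-1,0,0,0,0,0,0]]]' | tail -c 100; python3 -c "
from h import *
s=st()"
```

```text
5, -0.995, -0.0], [0.001, 0.0, -1.0]]
wrist_force: [-0.1, -0.0, 1.1]
width: 0.0662
grasp_force: 0.0
0.995, -0.0], [0.002, 0.001, -1.0]]
wrist_force: [-3.0, -0.9, 10.8]
width: 0.0439
grasp_force: 61.4
t 12.6 grasp pt [ 0.5472 -0.0195  0.0761] yaw 5.48 z [ 1.8e-03 -4.0e-04 -1.0e+00] q [ 13.  30. -18. 110.  14.  41. -97.] F [-3.  -0.9 10.8] w 0.0439 gf 61.417808532714844
```

```bash
python3 -m crank '[[[-1,0,0,-10,0,0,0],[-1,0,0,-35,0,0,0],[-1,0,0,-70,0,0,0],[-1,0,0,-95,0,0,0],[-1,0,0,-100,0,0,0]]]' | tail -c 100; python3 -c "
from h import *
s=st();go(.567,.357,.18,-5.7)"
```

```text
-0.995, -0.0], [0.005, 0.001, -1.0]]
wrist_force: [-0.2, 0.4, -3.3]
width: 0.0437
grasp_force: 62.1
t 13.1 grasp pt [ 0.5478 -0.0193  0.1783] yaw 5.49 z [ 4.7e-03 -4.0e-04 -1.0e+00] q [ 15.  22. -20. 107.   9.  52. -94.] F [-0.2  0.4 -3.3] w 0.0437 gf 62.12766766548157
shift [  55.8 -372.7   -1.7] turn [ 0.0004 -0.0047  0.1953]
```

```bash
python3 -m crank '[[[-1,4,-25,0,0,0,0.02],[-1,11,-70,0,0,0,0.05],[-1,18,-118,0,0,0,0.08],[-1,25,-166,0,0,0,0.11],[-1,32,-214,0,0,0,0.14],[-1,39,-262,0,0,0,0.17],[-1,46,-310,0,0,0,0.195],[-1,52,-350,0,0,0,0.195]]]' | tail -c 100; python3 -m crank '[[[-1,4,-20,0,0,0,0],[-1,4,-20,0,0,0,0],[-1,4,-20,0,0,0,0],[-1,4,-20,0,0,0,0]]]' >/dev/null; python3 -c "
from h import *
s=st();go(.567,.357,.03,-5.7);f=grab('wrist');save(f,'w8')
m=masks_of(f,'steel_tray')[0];c=max(cv2.findContours(m['region'].astype(np.uint8),0,2)[0],key=cv2.contourArea)
b=cv2.boxPoints(cv2.minAreaRect(c));print(m['score'],b.round(),at_z(f,b,.014).round(3),at_z(f,b,.014).mean(0))
import pickle;pickle.dump(f,open('w8.pkl','wb'))"
```

```text
-0.995, 0.0], [-0.001, -0.0, -1.0]]
wrist_force: [-0.0, -0.1, -1.3]
width: 0.0436
grasp_force: 62.1
t 14.3 grasp pt [0.5709 0.3523 0.1744] yaw -5.74 z [-5.e-04 -8.e-04 -1.e+00] q [ -20.   34.  -21.   89.   14.   60. -140.] F [ 0.3 -0.5 -2.9] w 0.0431 gf 62.03541398048401
shift [ -4.3  -4.3 144.4] turn [ 0.0009  0.0004 -0.0008]
0.95 [[220. 121.]
 [420. 120.]
 [421. 242.]
 [221. 243.]] [[0.654 0.422 0.014]
 [0.641 0.283 0.014]
 [0.552 0.286 0.014]
 [0.566 0.437 0.014]] [0.60339214 0.35681872 0.014     ]
```

View pics/w8.png

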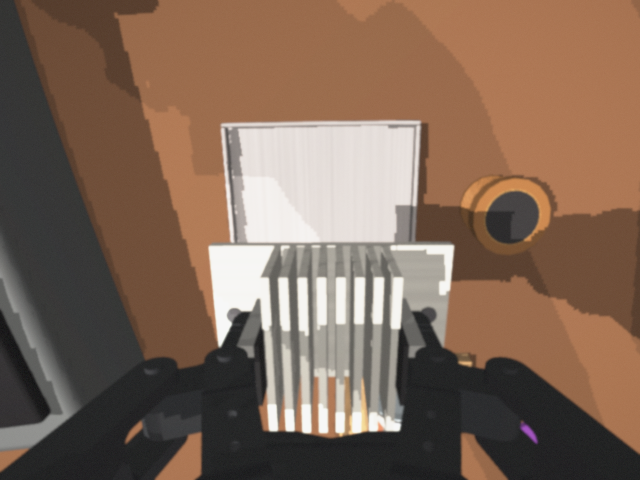

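```bash
python3 -m crank '[[[-1,-4,-5,30,0,0,0],[-1,-4,-5,70,0,0,0],[-1,-4,-5,110,0,0,0],[-1,-4,-5,130,0,0,0],[-1,-4,-5,138,0,0,0],[-1,-4,-5,141,0,0,0],[-1,-4,-5,142,0,0,0],[-1,-4,-5,142,0,0,0]]]' | tail -c 100;  python3 -m crank '[[[-1,0,0,0,0,0,0]]]' | tail -c 100; python3 -c "
from h import *
s=st()"
```

```text
995, 0.001], [0.001, -0.001, -1.0]]
wrist_force: [-0.5, -0.7, -2.2]
width: 0.0435
grasp_force: 61.9
.995, 0.001], [0.001, -0.001, -1.0]]
wrist_force: [0.4, -1.0, -1.9]
width: 0.0438
grasp_force: 61.9
t 15.3 grasp pt [0.5678 0.3591 0.0338] yaw -5.69 z [ 1.3e-03  8.0e-04 -1.0e+00] q [ -22.   44.  -18.   92.   18.   47. -144.] F [ 0.4 -1.  -1.9] w 0.0438 gf 61.92582607269287
```

```bash
python3 -m crank '[[[-1,0,0,3,0,0,0],[-1,0,0,4,0,0,0],[0.55,0,0,4,0,0,0],[0.55,0,0,4,0,0,0],[0.55,0,0,4,0,0,0],[0.55,0,0,-10,0,0,0],[0.55,0,0,-50,0,0,0],[0.55,0,0,-100,0,0,0]]]' | tail -c 100;  python3 -c "
from h import *
s=st();f=grab('wrist');save(f,'w9')
x,y=pw(27);print(x,y);go(x,y,.18,PA-.4)"
```

```text
-0.995, -0.001], [-0.002, 0.001, -1.0]]
wrist_force: [0.0, 0.6, 0.7]
width: 0.0659
grasp_force: 0.0
t 16.1 grasp pt [0.5664 0.3584 0.1332] yaw -5.67 z [-0.0026 -0.0012 -1.    ] q [ -21.   37.  -21.   90.   15.   56. -142.] F [0.  0.6 0.7] w 0.0659 gf 0.0
0.6066406396438854 -0.015510604689199996
shift [ 75.5 369.8 -38.3] turn [-0.0052 -0.0071 -0.1584]
```

View pics/w9.png

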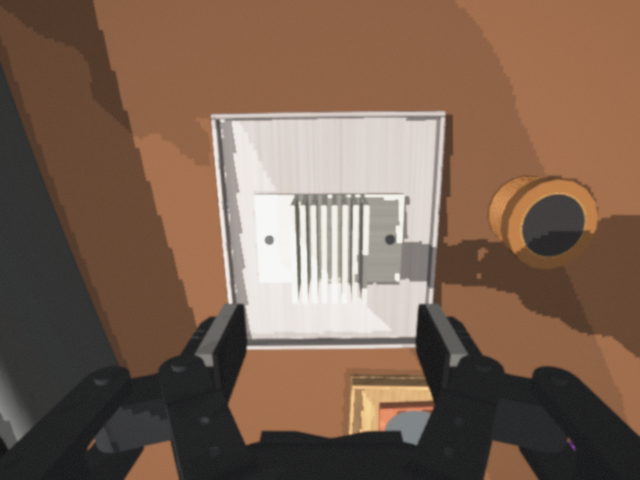

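```bash
python3 -m crank '[[[0.2,4,20,-20,0,0,-0.02],[0.2,13,65,-38,0,0,-0.04],[0.2,23,113,-40,0,0,-0.06],[0.2,33,161,-40,0,0,-0.09],[0.2,42,209,-40,0,0,-0.11],[0.2,52,257,-40,0,0,-0.13],[0.2,62,305,-40,0,0,-0.158],[0.2,71,349,-40,0,0,-0.158]]]' | tail -c 100; python3 -m crank '[[[0.2,4,20,0,0,0,0],[0.2,4,20,0,0,0,0],[0.2,4,20,0,0,0,0],[0.2,4,20,0,0,0,0]]]' >/dev/null; python3 -c "
from h import *
s=st();x,y=pw(27);go(x,y,.08,PA);f=grab('wrist');save(f,'w10')
import pickle;pickle.dump(f,open('w10.pkl','wb'))"
```

```text
59, -0.998, -0.0], [0.001, 0.0, -1.0]]
wrist_force: [0.7, 0.8, -0.9]
width: 0.0511
grasp_force: 0.0
t 17.35 grasp pt [ 0.6085 -0.0138  0.1732] yaw 3.47 z [ 4.e-04  5.e-04 -1.e+00] q [ 14.  28. -20.  98.  12.  55. -97.] F [ 0.2 -0.1  0.5] w 0.0512 gf 0.0
shift [-2.   1.6 93.2] turn [-0.0005 -0.0004 -0.0058]
```

View pics/w10.png

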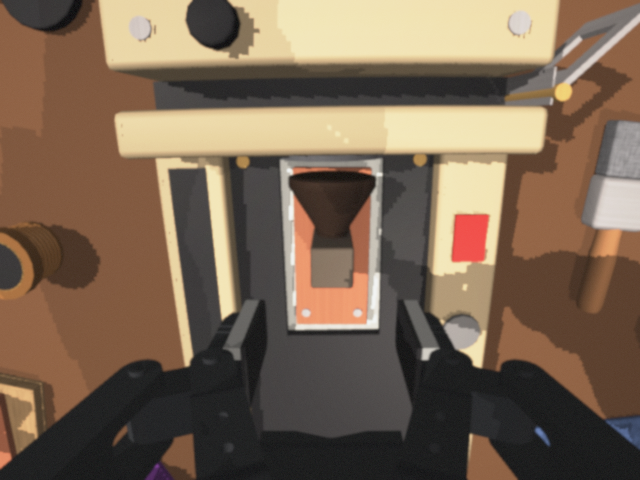

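```bash
python3 - <<'E'
from fit import *
f=pickle.load(open('w10.pkl','rb'))
s=[[-41,33,49],[-41,-33,49],[85,-33,49],[85,33,49]]
show('seat(proj)',fit([(f,s,[[289,329],[379,329],[381,158],[281,158]])],[.58,-.02,0,3],False))
show('seat(proj) zfree',fit([(f,s,[[289,329],[379,329],[381,158],[281,158]])],[.58,-.02,0,3]))
L=[[-12,12,54.5],[-12,-12,54.5],[-60,25,8.5],[-60,-25,8.5]]
px=[[311,287],[352,287],[297,325],[370,324]]
r=fit([(f,L,px)],[.6,-.02,.04,3]);show('lamp',r)
L2=[[a,b,c+40] for a,b,c in L]
r=fit([(f,L2,px)],[.6,-.02,0,3],False);show('lamp z fixed',r);x,y,_,a=r[0]
print(pw(27));go(x,y,.08,a)
E
```

```text
seat(proj) [ 0.578  -0.017   0.      4.0847] rms px 3.91 worst 7.4
seat(proj) zfree [ 0.5762 -0.0168 -0.013   4.1401] rms px 0.76 worst 1.7
lamp [ 0.6095 -0.0139  0.0463  4.5444] rms px 0.92 worst 2.2
lamp z fixed [ 0.6065 -0.0139  0.      4.62  ] rms px 1.01 worst 1.8
(np.float64(0.6066406396438854), np.float64(-0.015510604689199996))
shift [-1.9 -0.  93. ] turn [-0.0004 -0.0003 -0.02  ]
```

```bash
python3 -m crank '[[[0.2,-2,0,30,0,0,-0.01],[0.2,-2,0,60,0,0,-0.02],[0.2,-2,0,83,0,0,-0.02],[0.2,-2,0,91,0,0,-0.02],[0.2,-2,0,93,0,0,-0.02],[0.2,-2,0,93,0,0,-0.02]]]' | tail -c 100;  python3 -m crank '[[[-1,0,0,0,0,0,0],[-1,0,0,0,0,0,0],[-1,0,0,0,0,0,0],[-1,0,0,0,0,0,0],[-1,0,0,0,0,0,0],[-1,0,0,0,0,0,0]]]' | tail -c 100; python3 -c "
from h import *
s=st()"
```

```text
079, -0.997, 0.0], [0.001, -0.0, -1.0]]
wrist_force: [0.0, 0.2, 0.1]
width: 0.0512
grasp_force: 0.0
79, -0.997, 0.0], [0.002, 0.0, -1.0]]
wrist_force: [-1.7, 1.6, 7.2]
width: 0.0233
grasp_force: 58.7
t 18.6 grasp pt [ 0.6071 -0.0152  0.0808] yaw 4.51 z [ 0.0015  0.     -1.    ] q [ 13.  35. -19. 102.  15.  46. -99.] F [-1.7  1.6  7.2] w 0.0233 gf 58.69720816612244
```

```bash
python3 -m crank '[[[-1,0,0,-10,0,0,0],[-1,0,0,-35,0,0,0],[-1,0,0,-70,0,0,0],[-1,0,0,-95,0,0,0],[-1,0,0,-100,0,0,0]]]' | tail -c 100; python3 -c "
from h import *
s=st();x,y=pw(5,0,(.575,-.377,-7.5));print(x,y);go(x,y,.18,-7.5)"
```

```text
-0.997, -0.0], [0.004, 0.001, -1.0]]
wrist_force: [0.5, -0.0, -4.2]
width: 0.0234
grasp_force: 59.8
t 19.1 grasp pt [ 0.6077 -0.0152  0.1832] yaw 4.51 z [ 4.4e-03 -2.0e-04 -1.0e+00] q [ 14.  27. -21.  98.  11.  56. -96.] F [ 0.5 -0.  -4.2] w 0.0234 gf 59.823278188705444
0.579957224306869 -0.37765263096110024
shift [-55.5 359.2   3.2] turn [ 1.000e-04 -4.400e-03  2.097e-01]
```

```bash
python3 -m crank '[[[-1,-4,24,0,0,0,0.02],[-1,-10,66,0,0,0,0.05],[-1,-17,112,0,0,0,0.08],[-1,-24,158,0,0,0,0.11],[-1,-31,204,0,0,0,0.14],[-1,-38,250,0,0,0,0.17],[-1,-45,296,0,0,0,0.21],[-1,-52,340,0,0,0,0.21]]]' | tail -c 100; python3 -m crank '[[[-1,-2,19,0,0,0,0],[-1,-2,19,0,0,0,0],[-1,-2,19,0,0,0,0],[-1,-2,19,0,0,0,0]]]' >/dev/null; python3 -c "
from h import *
s=st();f=grab('wrist');save(f,'w11');go(.58,-.3777,.0445,-7.5)"
```

```text
, -0.991, 0.0], [-0.001, -0.0, -1.0]]
wrist_force: [0.9, 0.7, -4.7]
width: 0.0232
grasp_force: 59.7
t 20.3 grasp pt [ 0.5774 -0.3754  0.1793] yaw -7.42 z [-4.e-04  1.e-03 -1.e+00] q [ 39.  35. -13.  86.   9.  61. -73.] F [-0.2  0.3 -4.2] w 0.0235 gf 59.8635596036911
shift [  2.8   2.  135. ] turn [-0.0008  0.0003  0.0015]
```

View pics/w11.png

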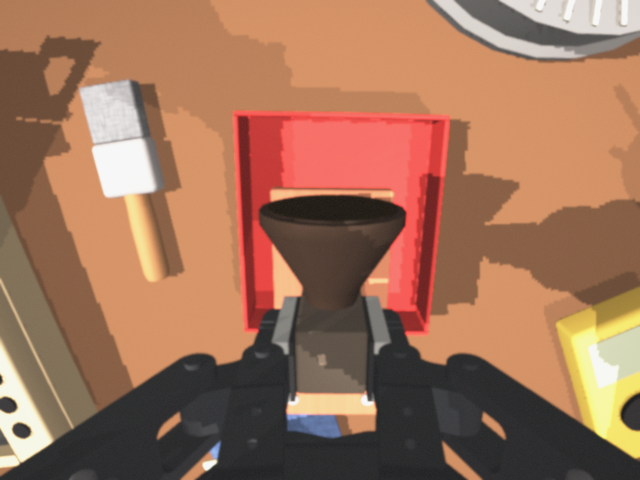

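```bash
python3 -c "
from h import *
f=grab('wrist');w=at_z(f,[[235,113],[447,118],[430,333],[245,333]],.04);print(w.round(3),w.mean(0))"
```

```text
[[ 0.666 -0.324  0.04 ]
 [ 0.645 -0.46   0.04 ]
 [ 0.49  -0.44   0.04 ]
 [ 0.508 -0.3    0.04 ]] [ 0.57727824 -0.38094211  0.04      ]
```

```bash
python3 -m crank '[[[-1,5,6,20,0,0,0.01],[-1,5,6,60,0,0,0.01],[-1,5,6,100,0,0,0.01],[-1,5,6,122,0,0,0.01],[-1,5,6,131,0,0,0.01],[-1,5,6,134,0,0,0.01],[-1,5,6,135,0,0,0.01],[-1,5,6,135,0,0,0.01]]]' | tail -c 100;  python3 -m crank '[[[-1,0,0,0,0,0,0]]]' | tail -c 100; python3 -c "
from h import *
s=st()"
```

```text
-0.99, -0.001], [0.002, 0.001, -1.0]]
wrist_force: [1.0, 0.5, -4.5]
width: 0.023
grasp_force: 59.8
-0.99, -0.001], [0.002, 0.001, -1.0]]
wrist_force: [1.3, 0.4, -5.3]
width: 0.0233
grasp_force: 59.8
t 21.3 grasp pt [ 0.5817 -0.3838  0.0459] yaw -8.1 z [ 1.4e-03 -9.0e-04 -1.0e+00] q [ 39.  44. -12.  88.  11.  49. -75.] F [ 1.3  0.4 -5.3] w 0.0233 gf 59.751532673835754
```

```bash
python3 -m crank '[[[-1,0,0,2,0,0,0],[-1,0,0,2,0,0,0],[0.1,0,0,2,0,0,0],[0.1,0,0,2,0,0,0],[0.1,0,0,2,0,0,0],[0.1,0,0,-10,0,0,0],[0.1,0,0,-50,0,0,0],[0.1,0,0,-100,0,0,0]]]' | tail -c 100; python3 -m crank '[[[0.1,0,0,-40,0,0,0],[0.1,0,0,-60,0,0,0],[0.1,0,0,-60,0,0,0]]]' | tail -c 100;   python3 -c "
from h import *
s=st();f=grab('wrist');save(f,'w12')
go(.36,.28,.26,0)"
```

```text
-0.99, 0.002], [-0.003, -0.001, -1.0]]
wrist_force: [0.9, -0.9, 0.3]
width: 0.0465
grasp_force: 0.0
 -0.99, -0.003], [0.005, 0.003, -1.0]]
wrist_force: [0.2, 0.2, -0.6]
width: 0.0471
grasp_force: 0.0
t 22.4 grasp pt [ 0.5825 -0.3842  0.2095] yaw -8.09 z [ 0.0051 -0.0033 -1.    ] q [ 40.  34. -13.  83.   8.  64. -73.] F [ 0.2  0.2 -0.6] w 0.0471 gf 0.0
shift [-312.4 -625.7  -54.6] turn [ 0.0015 -0.0028 -0.1413]
```

View pics/w12.png

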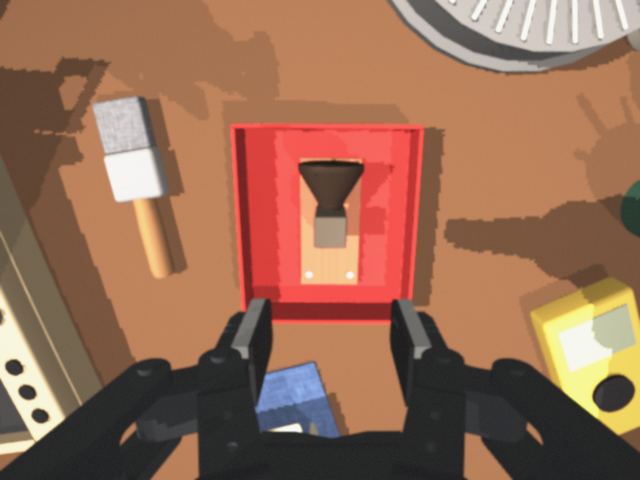

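```bash
python3 -m crank '[[[0.1,-10,-20,-20,0,0,-0.02],[0.1,-30,-60,-40,0,0,-0.03],[0.1,-52,-104,-54,0,0,-0.05],[0.1,-74,-148,-54,0,0,-0.07],[0.1,-96,-192,-54,0,0,-0.09],[0.1,-118,-236,-54,0,0,-0.11],[0.1,-140,-280,-54,0,0,-0.13],[0.1,-162,-324,-54,0,0,-0.141]]]' | tail -c 100; python3 -c "
from h import *
s=st();go(.36,.28,.26,0)"
```

```text
.001, -1.0, -0.0], [-0.001, 0.0, -1.0]]
wrist_force: [1.6, 0.4, 0.7]
width: 0.0467
grasp_force: 0.0
t 23.25 grasp pt [ 0.465  -0.0383  0.2582] yaw 0.03 z [-9.e-04 -1.e-04 -1.e+00] q [ 24.   8. -25. 113.   4.  60. -93.] F [1.6 0.4 0.7] w 0.0467 gf 0.0
shift [-105.  -318.3   -1.7] turn [0.0001 0.0009 0.0005]
```

```bash
python3 -m crank '[[[0.1,-15,-46,0,0,0,0],[0.1,-30,-92,0,0,0,0],[0.1,-45,-138,0,0,0,0],[0.1,-60,-184,0,0,0,0],[0.1,-75,-230,0,0,0,0],[0.1,-90,-275,0,0,0,0],[0.1,-105,-310,0,0,0,0],[0.1,-105,-318,0,0,0,0]]]' | tail -c 100; python3 -m crank '[[[0.1,0,0,0,0,0,0],[0.1,0,0,0,0,0,0],[0.1,0,0,0,0,0,0]]]' | tail -c 50; python3 -c "
from h import *
s=st();f=grab('wrist')
import pickle;pickle.dump(f,open('w13.pkl','wb'))
r=recognise(f,'new_lamp');print(r)
b=r[0]['box'];cx,cy=int((b[0]+b[2])/2),int((b[1]+b[3])/2)
x0=int(np.clip(cx-120,0,400));y0=int(np.clip(cy-100,0,280));print(x0,y0)
save({'img':cv2.resize(f['img'][y0:y0+200,x0:x0+240],None,fx=3,fy=3,interpolation=cv2.INTER_CUBIC)},'w13')"
```

```text
-1.0, 0.001], [-0.001, -0.001, -1.0]]
wrist_force: [0.4, -1.1, 0.6]
width: 0.0467
grasp_force: 0.0
: [0.6, -0.3, 0.3]
width: 0.0469
grasp_force: 0.0
t 24.35 grasp pt [0.362  0.2768 0.2585] yaw -0.12 z [-3.e-04 -5.e-04 -1.e+00] q [  -2.    9.  -42.  114.    7.   60. -138.] F [ 0.6 -0.3  0.3] w 0.0469 gf 0.0
[{'box': [261.7, 130.5, 321.5, 247.1], 'score': 0.94}]
171 88
```

View pics/w13.png

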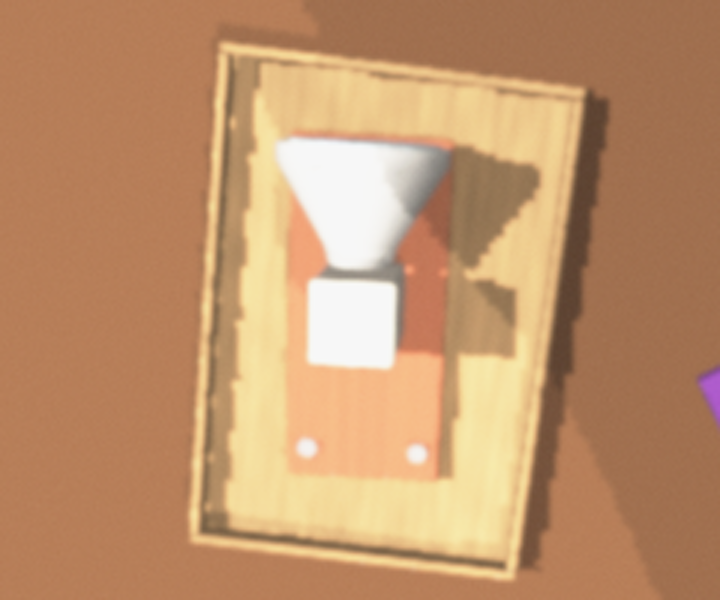

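```bash
python3 - <<'E'
from fit import *
f=pickle.load(open('w13.pkl','rb'))
L=[[12,12,54.5],[12,-12,54.5],[-12,-12,54.5],[-12,12,54.5],[-60,25,8.5],[-60,-25,8.5],[50,-25,8.5]]
px=np.array([[310,276],[398,280],[392,368],[307,362],[289,472],[439,480],[455,140]])/3+[171,88]
r=fit([(f,L,px)],[.37,.3,.003,0]);show('lamp',r)
r=fit([(f,[[a,b,c+3] for a,b,c in L],px)],[.37,.3,0,0],False);show('lamp zfix',r);x,y,_,a=r[0]
go(x,y,.0445,a)
E
```

```text
lamp [ 3.7790e-01  3.1230e-01  2.2000e-03 -3.3327e+00] rms px 0.45 worst 0.7
lamp zfix [ 0.3781  0.3122 -0.9527 -3.3353] rms px 0.46 worst 0.8
shift [ 16.1 -35.2 214.1] turn [ 0.0003 -0.      0.0562]
```

```bash
python3 -m crank '[[[0.1,8,-18,40,0,0,0.03],[0.1,16,-35,80,0,0,0.056],[0.1,16,-35,115,0,0,0.056],[0.1,16,-35,135,0,0,0.056],[0.1,16,-35,135,0,0,0.056],[0.1,16,-35,135,0,0,0.056],[0.1,16,-35,135,0,0,0.056]]]' | tail -c 50; python3 -c "
from h import *
s=st();go(.3781,.3122,.0445,-3.33)"
```

```text
e: [-0.3, 0.1, 0.0]
width: 0.047
grasp_force: 0.0
t 25.15 grasp pt [0.3782 0.3133 0.1251] yaw -3.26 z [ 0.0017  0.001  -1.    ] q [ -12.   24.  -38.  116.   21.   46. -155.] F [-0.3  0.1  0. ] w 0.047 gf 0.0
shift [ 0.1  1.  80.6] turn [-0.0011 -0.0017  0.0013]
```

```bash
R='x'; python3 -m crank '[[[0.1,0,0,-5,0,0,-0.13],[0.1,0,0,-10,0,0,-0.26],[0.1,0,0,-15,0,0,-0.39],[0.1,0,0,-15,0,0,-0.52],[0.1,0,0,-15,0,0,-0.65],[0.1,0,0,-15,0,0,-0.78],[0.1,0,0,-15,0,0,-0.91],[0.1,0,0,-15,0,0,-1.04]]]' | tail -c 50; python3 -m crank '[[[0.1,0,0,0,0,0,-0.13],[0.1,0,0,0,0,0,-0.26],[0.1,0,0,0,0,0,-0.39],[0.1,0,0,0,0,0,-0.52],[0.1,0,0,0,0,0,-0.65],[0.1,0,0,0,0,0,-0.78],[0.1,0,0,0,0,0,-0.91],[0.1,0,0,0,0,0,-1.04]]]' | tail -c 50; python3 -m crank '[[[0.1,0,0,0,0,0,-0.13],[0.1,0,0,0,0,0,-0.26],[0.1,0,0,0,0,0,-0.39],[0.1,0,0,0,0,0,-0.52],[0.1,0,0,0,0,0,-0.65],[0.1,0,0,0,0,0,-0.78],[0.1,0,0,0,0,0,-0.91],[0.1,0,0,0,0,0,-1.04]]]' | tail -c 50; python3 -m crank '[[[0.1,0,0,0,0,0,-0.02],[0.1,0,0,0,0,0,-0.02]]]' | tail -c 50; python3 -c "
from h import *
s=st();go(.3781,.3122,.0445,176.67)"
```

```text
: [-0.2, 0.4, 0.5]
width: 0.0469
grasp_force: 0.0
e: [0.0, -0.0, 0.3]
width: 0.047
grasp_force: 0.0
[-0.3, -0.3, -0.8]
width: 0.0471
grasp_force: 0.0
e: [0.5, 0.2, 0.1]
width: 0.0474
grasp_force: 0.0
t 27.75 grasp pt [0.378  0.3129 0.1394] yaw 176.5 z [ 1.2e-03 -1.0e-04 -1.0e+00] q [ 12.  39. -71. 115.  44.  59.   5.] F [0.5 0.2 0.1] w 0.0474 gf 0.0
shift [-0.2 -0.7 94.9] turn [-0.0001  0.0012 -0.003 ]
```

```bash
python3 -m crank '[[[0.1,0,-1,20,0,0,-0.003],[0.1,0,-1,40,0,0,-0.003],[0.1,0,-1,50,0,0,-0.003],[0.1,0,-1,50,0,0,-0.003]]]' | tail -c 50; python3 -c "
from h import *
s=st();print(s['qpos'].round(1));go(.3781,.3122,.0445,176.67)"
```

```text
: [0.4, -0.2, 1.0]
width: 0.0467
grasp_force: 0.0
t 28.15 grasp pt [0.3771 0.3119 0.0882] yaw 176.76 z [-1.e-03 -7.e-04 -1.e+00] q [  8.  43. -66. 117.  49.  55.   2.] F [ 0.4 -0.2  1. ] w 0.0467 gf 0.0
[  8.1  42.5 -66.2 117.1  49.2  54.7   1.8]
shift [-0.8  0.3 43.7] turn [-0.0007 -0.0009  0.0016]
```

Joints fine. Descend and grip.

```bash
python3 -m crank '[[[0.1,-1,0,20,0,0,0],[0.1,-1,0,36,0,0,0],[0.1,-1,0,42,0,0,0],[0.1,-1,0,43,0,0,0],[0.1,-1,0,43,0,0,0]]]' | tail -c 50; python3 -m crank '[[[-1,0,0,0,0,0,0],[-1,0,0,0,0,0,0],[-1,0,0,0,0,0,0],[-1,0,0,0,0,0,0],[-1,0,0,0,0,0,0],[-1,0,0,0,0,0,0]]]' | tail -c 100; python3 -c "
from h import *
s=st();print(s['qpos'].round(1))"
```

```text
: [-0.4, 0.3, 0.1]
width: 0.0469
grasp_force: 0.0
55, 0.998, 0.0], [-0.001, 0.0, -1.0]]
wrist_force: [-1.0, 0.5, 8.1]
width: 0.0236
grasp_force: 58.3
t 29.25 grasp pt [0.3787 0.3123 0.0464] yaw 176.85 z [ 9.e-04  4.e-04 -1.e+00] q [  5.  46. -62. 118.  54.  51.  -1.] F [-1.   0.5  8.1] w 0.0236 gf 58.31990718841553
[  5.   45.7 -61.8 117.8  54.   51.3  -1.2]
```

```bash
python3 -m crank '[[[-1,0,0,-10,0,0,0],[-1,0,0,-35,0,0,0],[-1,0,0,-75,0,0,0],[-1,0,0,-115,0,0,0],[-1,0,0,-140,0,0,0],[-1,0,0,-145,0,0,0]]]' | tail -c 100; python3 -c "
from h import *
s=st();go(.6071,-.0150,.19,184.2)"
```

```text
.999, 0.001], [-0.004, 0.001, -1.0]]
wrist_force: [-0.4, 0.7, -4.7]
width: 0.0229
grasp_force: 60.1
t 29.85 grasp pt [0.3788 0.3127 0.1936] yaw 176.87 z [ 0.0036  0.0013 -1.    ] q [ 13.  31. -72. 113.  34.  61.  13.] F [-0.4  0.7 -4.7] w 0.0229 gf 60.096176862716675
shift [-246.4 -314.5    4. ] turn [ 0.0012  0.0036 -0.128 ]
```

```bash
python3 -m crank '[[[-1,-15,-20,0,0,0,-0.01],[-1,-40,-52,0,0,0,-0.02],[-1,-68,-88,0,0,0,-0.04],[-1,-97,-125,0,0,0,-0.06],[-1,-126,-162,0,0,0,-0.08],[-1,-155,-199,0,0,0,-0.1],[-1,-184,-236,0,0,0,-0.12],[-1,-213,-273,0,0,0,-0.128]]]' | tail -c 100; python3 -m crank '[[[-1,-25,-30,0,0,0,0],[-1,-33,-41,0,0,0,0],[-1,-33,-41,0,0,0,0],[-1,-33,-41,0,0,0,0],[-1,-33,-41,0,0,0,0]]]' |tail -c 50; python3 -c "
from h import *
s=st();go(.6071,-.0150,.0845,184.2)"
```

```text
4, 0.997, -0.0], [0.002, -0.0, -1.0]]
wrist_force: [0.2, 0.4, -3.7]
width: 0.0229
grasp_force: 60.1
[-0.3, 0.6, -4.2]
width: 0.0228
grasp_force: 60.1
t 31.15 grasp pt [ 0.6113 -0.0096  0.1905] yaw -175.71 z [-7.e-04  0.e+00 -1.e+00] q [ 43.  43. -66.  96.  42.  69.  60.] F [-0.3  0.6 -4.2] w 0.0228 gf 60.140626430511475
shift [  4.6  -5.1 106. ] turn [ 0.0001 -0.0007  0.0016]
```

```bash
python3 -m crank '[[[-1,5,-5,5,0,0,0.0],[-1,5,-5,30,0,0,0.0],[-1,5,-5,60,0,0,0.0],[-1,5,-5,80,0,0,0.0],[-1,5,-5,88,0,0,0.0],[-1,5,-5,88,0,0,0.0],[-1,5,-5,88,0,0,0.0]]]' |tail -c 50; python3 -c "
from h import *
s=st();go(.6071,-.0150,.0845,184.2)"
```

```text
[0.8, -0.2, -4.3]
width: 0.023
grasp_force: 60.0
t 31.85 grasp pt [ 0.6079 -0.0158  0.1037] yaw -175.79 z [ 1.e-03  3.e-04 -1.e+00] q [ 41.  48. -61. 100.  48.  62.  57.] F [ 0.8 -0.2 -4.3] w 0.023 gf 59.96290147304535
shift [ 0.6  0.9 19.2] turn [0.0002 0.001  0.0001]
```

```bash
python3 -m crank '[[[-1,1,1,6,0,0,0.0],[-1,1,1,12,0,0,0.0],[-1,1,1,16,0,0,0.0],[-1,1,1,18,0,0,0.0],[-1,1,1,19,0,0,0.0],[-1,1,1,19,0,0,0.0]]]' |tail -c 50; python3 -c "
from h import *
s=st();go(.6071,-.0150,.0830,184.2)"
```

```text
[0.6, -0.0, -4.9]
width: 0.0232
grasp_force: 60.1
t 32.45 grasp pt [ 0.6064 -0.0151  0.0838] yaw -175.8 z [ 0.e+00  1.e-04 -1.e+00] q [ 40.  49. -60. 101.  49.  60.  56.] F [ 0.6 -0.  -4.9] w 0.0232 gf 60.14873743057251
shift [-0.7  0.1  0.8] turn [ 0.0001  0.     -0.0001]
```

```bash
python3 -m crank '[[[-1,0,0,1,0,0,0],[-1,0,0,1,0,0,0],[0.1,0,0,1,0,0,0],[0.1,0,0,1,0,0,0],[0.1,0,0,1,0,0,0],[0.1,0,0,-10,0,0,0],[0.1,0,0,-50,0,0,0],[0.1,0,0,-100,0,0,0]]]' | tail -c 100; python3 -m crank '[[[0.1,0,0,0,0,0,0],[0.1,0,0,0,0,0,0]]]' | tail -c 50; python3 - <<'E'
from h import *
s=st();f=grab('wrist')
m=masks_of(f,'new_lamp')[0];print(m['score'],m['box'])
# predicted projection of seated lamp's points
def P(x,y,z): a,b=pw(x,y,(.6068,-.0150,4.2));return [a,b,z]
c=[P(x,y,.0945) for x in(-12,12) for y in (-12,12)]+[P(-60,y,.0485) for y in (-25,25)]+[P(48,y,.0735) for y in(-25,25)]
pr=proj(f,c);print('pred',pr.round())
hsv=cv2.cvtColor(f['img'],cv2.COLOR_RGB2HSV);w=((hsv[...,1]<40)&(hsv[...,2]>170)&m['region']).astype(np.uint8)
n,l,stt,ce=cv2.connectedComponentsWithStats(w)
for i in range(1,n):
    if stt[i,4]>150: print(stt[i].tolist(),ce[i].round(1))
go(.5678,.3580,.16,174.3)
E
```

```text
, 0.997, 0.001], [0.003, 0.001, -1.0]]
wrist_force: [0.7, -0.8, 1.0]
width: 0.0469
grasp_force: 0.0
: [0.1, 0.3, -1.3]
width: 0.0472
grasp_force: 0.0
t 33.45 grasp pt [ 0.6068 -0.0152  0.1853] yaw -175.82 z [ 2.1e-03 -5.0e-04 -1.0e+00] q [ 43.  43. -66.  97.  42.  69.  60.] F [ 0.1  0.3 -1.3] w 0.0472 gf 0.0
0.63 [292.3, 139.2, 370.2, 330.7]
pred [[310. 236.]
 [352. 236.]
 [311. 275.]
 [352. 275.]
 [293. 145.]
 [370. 145.]
 [294. 313.]
 [369. 313.]]
[304, 235, 65, 98, 4321] [334.8 286.9]
shift [ 11.  375.2  23.3] turn [-0.0002 -0.0007  0.1726]
```

```bash
python3 -m crank '[[[0.55,1,25,0,0,0,0.02],[0.55,3,70,5,0,0,0.05],[0.55,4,115,10,0,0,0.08],[0.55,5,160,15,0,0,0.11],[0.55,7,205,20,0,0,0.14],[0.55,8,250,23,0,0,0.173],[0.55,9,295,23,0,0,0.173],[0.55,10,335,23,0,0,0.173]]]' | tail -c 100; python3 -m crank '[[[0.55,1,35,0,0,0,0],[0.55,1,41,0,0,0,0],[0.55,1,41,0,0,0,0],[0.55,1,41,0,0,0,0]]]' |tail -c 50; python3 - <<'E'
from h import *
s=st();print(s['qpos'].round(1));f=grab('wrist');x,y,a=.5678,.3591,-5.69
for m in recognise(f,'heat_sink')[:2]: print(m['score'],m['box'])
print(proj(f,[[*pw(i,j,(x,y,a)),z] for i,j,z in [(30,48,.008),(30,-48,.008),(-30,-48,.008),(-30,48,.008),(30,22,.041),(30,-22,.041)]]).round())
go(.5678,.3591,.03,174.3)
E
```

```text
9, 0.995, -0.0], [0.002, -0.001, -1.0]]
wrist_force: [0.9, 0.4, 0.3]
width: 0.0661
grasp_force: 0.0
[-0.6, -0.2, -0.5]
width: 0.0662
grasp_force: 0.0
t 34.75 grasp pt [0.5751 0.358  0.1599] yaw 174.24 z [-9.e-04 -1.e-03 -1.e+00] q [  2.  48. -59.  87.  43.  70.  20.] F [-0.6 -0.2 -0.5] w 0.0662 gf 0.0
[  2.1  48.1 -58.9  87.2  42.9  69.6  20.3]
0.6 [263.5, 173.7, 400.0, 273.4]
[[396. 258.]
 [267. 258.]
 [263. 178.]
 [400. 178.]
 [365. 275.]
 [299. 275.]]
shift [  7.8   0.8 130.3] turn [-0.0008 -0.0002 -0.002 ]
```

```bash
python3 -m crank '[[[0.55,8,1,30,0,0,0],[0.55,8,1,70,0,0,0],[0.55,8,1,105,0,0,0],[0.55,8,1,122,0,0,0],[0.55,8,1,128,0,0,0],[0.55,8,1,130,0,0,0],[0.55,8,1,130,0,0,0],[0.55,8,1,130,0,0,0]]]' | tail -c 50; python3 -c "
from h import *
s=st();go(.5678,.3591,.03,174.3)"
```

```text
[0.6, -0.4, -0.1]
width: 0.0663
grasp_force: 0.0
t 35.65 grasp pt [0.5677 0.3612 0.0321] yaw 174.27 z [ 1.4e-03  9.0e-04 -1.0e+00] q [ -1.  56. -53.  91.  50.  59.  15.] F [ 0.6 -0.4 -0.1] w 0.0663 gf 0.0
shift [-0.5 -1.9  2.1] turn [ 0.0011  0.0013 -0.0006]
```

```bash
python3 -m crank '[[[0.55,0,-2,2,0,0,0],[-1,0,-2,2,0,0,0],[-1,0,-2,2,0,0,0],[-1,0,-2,2,0,0,0],[-1,0,-2,2,0,0,0],[-1,0,-2,2,0,0,0],[-1,0,-2,2,0,0,0]]]' | tail -c 100; python3 -c "
from h import *
s=st()"; python3 -m crank '[[[-1,0,0,-10,0,0,0],[-1,0,0,-35,0,0,0],[-1,0,0,-75,0,0,0],[-1,0,0,-115,0,0,0],[-1,0,0,-140,0,0,0],[-1,0,0,-145,0,0,0]]]' | tail -c 100; python3 -c "
from h import *
s=st();x,y=pw(-33);go(x,y,.18,184.4)"
```

```text
[0.1, 0.995, 0.0], [-0.0, 0.0, -1.0]]
wrist_force: [-0.5, -2.1, 7.0]
width: 0.044
grasp_force: 62.4
t 36.35 grasp pt [0.5671 0.3589 0.0292] yaw 174.28 z [ 4.e-04  0.e+00 -1.e+00] q [ -1.  56. -53.  91.  50.  59.  15.] F [-0.5 -2.1  7. ] w 0.044 gf 62.36548662185669
0.995, 0.002], [-0.003, 0.003, -1.0]]
wrist_force: [0.2, 0.2, -3.0]
width: 0.0438
grasp_force: 61.9
t 36.95 grasp pt [0.5674 0.3598 0.1773] yaw 174.29 z [ 0.0032  0.0022 -1.    ] q [  2.  47. -60.  88.  42.  70.  20.] F [ 0.2  0.2 -3. ] w 0.0438 gf 61.87446713447571
shift [ -17.6 -379.    -3.6] turn [ 0.0022  0.0032 -0.1764]
```

```bash
python3 -m crank '[[[-1,-1,-25,0,0,0,-0.02],[-1,-3,-70,0,0,0,-0.05],[-1,-5,-115,0,0,0,-0.08],[-1,-7,-160,0,0,0,-0.11],[-1,-9,-205,0,0,0,-0.14],[-1,-11,-250,0,0,0,-0.176],[-1,-13,-295,0,0,0,-0.176],[-1,-16,-340,0,0,0,-0.176]]]' | tail -c 100; python3 -m crank '[[[-1,-1,-33,0,0,0,0],[-1,-1,-39,0,0,0,0],[-1,-1,-39,0,0,0,0],[-1,-1,-39,0,0,0,0]]]' |tail -c 50; python3 -c "
from h import *
s=st();print(s['qpos'].round(1));go(.5465,-.0195,.0765,184.4)"
```

```text
6, 0.997, -0.0], [0.001, 0.0, -1.0]]
wrist_force: [1.1, -0.1, -2.5]
width: 0.0436
grasp_force: 61.9
 [-0.1, 0.7, -1.8]
width: 0.044
grasp_force: 62.1
t 38.15 grasp pt [ 0.5526 -0.0187  0.1734] yaw -175.57 z [-5.e-04  7.e-04 -1.e+00] q [ 48.  39. -68. 105.  41.  64.  60.] F [-0.1  0.7 -1.8] w 0.044 gf 62.064950466156006
[ 48.1  39.4 -67.9 105.4  40.7  64.2  59.7]
shift [ 6.2 -0.3 97. ] turn [ 0.0007 -0.0005  0.0006]
```

```bash
python3 -m crank '[[[-1,6,0,10,0,0,0],[-1,6,0,40,0,0,0],[-1,6,0,65,0,0,0],[-1,6,0,78,0,0,0],[-1,6,0,80,0,0,0],[-1,6,0,80,0,0,0]]]' | tail -c 50; python3 -c "
from h import *
s=st();go(.5465,-.0195,.0752,184.4)"
```

```text
[0.5, -0.6, -2.4]
width: 0.0439
grasp_force: 62.0
t 38.75 grasp pt [ 0.547  -0.0195  0.094 ] yaw -175.58 z [ 1.e-04  5.e-04 -1.e+00] q [ 45.  44. -62. 109.  47.  57.  55.] F [ 0.5 -0.6 -2.4] w 0.0439 gf 62.01964974403381
shift [ 0.5  0.1 18.8] turn [0.0005 0.0001 0.0004]
```

```bash
python3 -m crank '[[[-1,0,0,8,0,0,0],[-1,0,0,14,0,0,0],[-1,0,0,17,0,0,0],[-1,0,0,18,0,0,0],[-1,0,0,18,0,0,0],[-1,0,0,18,0,0,0]]]' | tail -c 50; python3 -c "
from h import *
s=st();go(.5465,-.0195,.0752,184.4)"
```

```text
[0.4, -0.4, -4.0]
width: 0.0434
grasp_force: 62.0
t 39.35 grasp pt [ 0.547  -0.0202  0.0759] yaw -175.63 z [ 2.e-04  1.e-04 -1.e+00] q [ 44.  46. -60. 109.  49.  56.  54.] F [ 0.4 -0.4 -4. ] w 0.0434 gf 62.020543813705444
shift [0.5 0.8 0.7] turn [ 0.0001  0.0002 -0.0006]
```

Release, rise, check with the network, and plan to the cover.

```bash
python3 -m crank '[[[-1,0,1,1,0,0,0],[-1,0,1,1,0,0,0],[0.5,0,1,1,0,0,0],[0.5,0,1,1,0,0,0],[0.5,0,1,1,0,0,0],[0.5,0,1,-10,0,0,0],[0.5,0,1,-50,0,0,0],[0.5,0,1,-100,0,0,0]]]' | tail -c 50; python3 -m crank '[[[0.3,0,0,-20,0,0,0],[0.3,0,0,-20,0,0,0],[0.3,0,0,-20,0,0,0]]]' | tail -c 50; python3 - <<'E'
from h import *
s=st();f=grab('wrist');x,y,a=.5472,-.0200,4.4
for t in ['heat_sink','new_lamp']:
  for m in recognise(f,t)[:1]: print(t,m['score'],np.round(m['box']))
print(proj(f,[[*pw(i,j,(x,y,a)),z] for i,j,z in [(30,48,.054),(30,-48,.054),(-30,-48,.054),(-30,48,.054),(30,22,.087),(30,-22,.087)]]).round().tolist())
go(.337,-.2952,.18,188.2)
E
```

```text
e: [0.5, -0.6, 0.7]
width: 0.064
grasp_force: 0.0
 [-0.2, -0.8, 0.0]
width: 0.0556
grasp_force: 0.0
t 40.45 grasp pt [ 0.5468 -0.0194  0.196 ] yaw -175.65 z [ 4.e-04 -6.e-04 -1.e+00] q [ 50.  37. -69. 105.  38.  65.  61.] F [-0.2 -0.8  0. ] w 0.0556 gf 0.0
heat_sink 0.74 [262. 187. 403. 289.]
new_lamp 0.74 [296. 271. 364. 399.]
[[396.0, 272.0], [264.0, 273.0], [260.0, 191.0], [400.0, 191.0], [364.0, 291.0], [296.0, 291.0]]
shift [ 230.1 -259.1   15.1] turn [ 0.0004 -0.0014 -0.0667]
```

```bash
python3 -m crank '[[[0.3,18,-20,0,0,0,-0.01],[0.3,48,-54,0,0,0,-0.02],[0.3,79,-89,4,0,0,-0.03],[0.3,110,-124,8,0,0,-0.04],[0.3,141,-159,12,0,0,-0.05],[0.3,172,-194,15,0,0,-0.067],[0.3,200,-226,15,0,0,-0.067],[0.3,222,-250,15,0,0,-0.067]]]' | tail -c 50; python3 -m crank '[[[0.3,8,-9,0,0,0,0],[0.3,8,-9,0,0,0,0],[0.3,8,-9,0,0,0,0],[0.3,8,-9,0,0,0,0]]]' | tail -c 50; python3 - <<'E'
from h import *
s=st();print(s['qpos'].round(1));f=grab('wrist');x,y,a=.337,-.2952,8.2
for m in recognise(f,'lamp_cover')[:2]: print(m['score'],np.round(m['box']))
print(proj(f,[[*pw(i,j,(x,y,a)),z] for i,j,z in [(64,45,.05),(64,-45,.05),(-32,-45,.05),(-32,45,.05),(25,0,.072),(-25,0,.072)]]).round().tolist())
go(.337,-.2952,.0703,188.2)
E
```

```text
[-0.1, -0.2, -0.7]
width: 0.0557
grasp_force: 0.0
[-1.2, -0.4, -0.5]
width: 0.0554
grasp_force: 0.0
t 41.8 grasp pt [ 0.3387 -0.2943  0.1806] yaw -171.67 z [ 2.e-04  5.e-04 -1.e+00] q [ 96.  26. -71. 119.  30.  56. 108.] F [-1.2 -0.4 -0.5] w 0.0554 gf 0.0
[ 96.3  26.1 -71.  118.9  30.1  56.  107.7]
0.57 [263. 177. 397. 324.]
[[392.0, 319.0], [268.0, 319.0], [261.0, 187.0], [399.0, 187.0], [330.0, 281.0], [330.0, 205.0]]
shift [  1.7  -0.4 110.4] turn [0.0002 0.0001 0.0021]
```

```bash
python3 -m crank '[[[0.3,2,0,30,0,0,0],[0.3,2,0,60,0,0,0],[0.3,2,0,85,0,0,0],[0.3,2,0,100,0,0,0],[0.3,2,0,107,0,0,0],[0.3,2,0,110,0,0,0],[0.3,2,0,110,0,0,0],[0.3,2,0,110,0,0,0]]]' | tail -c 50; python3 -c "
from h import *
s=st();print(s['qpos'].round(1));go(.337,-.2952,.0703,188.2)"
```

```text
: [-0.4, 0.0, 0.2]
width: 0.0551
grasp_force: 0.0
t 42.7 grasp pt [ 0.3362 -0.296   0.0713] yaw -171.79 z [ 5.e-04 -7.e-04 -1.e+00] q [ 85.  35. -58. 123.  44.  45.  97.] F [-0.4  0.   0.2] w 0.0551 gf 0.0
[ 85.2  35.2 -57.9 123.2  43.5  45.3  97.2]
shift [-0.9  0.5  1. ] turn [-0.0007  0.0004  0.0001]
```

```bash
python3 -m crank '[[[0.3,-1,1,1,0,0,0],[-1,-1,1,1,0,0,0],[-1,-1,1,1,0,0,0],[-1,-1,1,1,0,0,0],[-1,-1,1,1,0,0,0],[-1,-1,1,1,0,0,0],[-1,-1,1,1,0,0,0],[-1,-1,1,1,0,0,0]]]' | tail -c 100; python3 -c "
from h import *
s=st()"; python3 -m crank '[[[-1,0,0,-10,0,0,0],[-1,0,0,-35,0,0,0],[-1,0,0,-75,0,0,0],[-1,0,0,-110,0,0,0],[-1,0,0,-130,0,0,0],[-1,0,0,-130,0,0,0]]]' | tail -c 100; python3 -c "
from h import *
s=st();x,y=pw(-105);print(x,y);go(.4753,-.0242,.2,184)"
```

```text
.143, 0.99, -0.0], [0.0, -0.0, -1.0]]
wrist_force: [-3.5, 0.9, 9.6]
width: 0.0167
grasp_force: 58.4
t 43.5 grasp pt [ 0.3368 -0.2947  0.07  ] yaw -171.8 z [-2.e-04 -5.e-04 -1.e+00] q [ 85.  35. -58. 123.  44.  45.  97.] F [-3.5  0.9  9.6] w 0.0167 gf 58.40637981891632
99, -0.004], [-0.001, -0.004, -1.0]]
wrist_force: [0.2, -0.3, -1.0]
width: 0.0168
grasp_force: 59.1
t 44.1 grasp pt [ 0.3375 -0.2953  0.2022] yaw -171.81 z [ 0.0016 -0.0035 -1.    ] q [ 97.  22. -71. 118.  26.  57. 112.] F [ 0.2 -0.3 -1. ] w 0.0168 gf 59.10285830497742
0.47493084582933476 -0.024258759542000016
shift [-175.1  248.1    1.4] turn [-0.0037  0.0012  0.0731]
```

```bash
python3 -m crank '[[[-1,-14,20,0,0,0,0.01],[-1,-38,54,0,0,0,0.02],[-1,-63,89,0,0,0,0.03],[-1,-88,124,0,0,0,0.04],[-1,-113,160,0,0,0,0.05],[-1,-138,196,0,0,0,0.076],[-1,-158,224,0,0,0,0.076],[-1,-168,238,0,0,0,0.076]]]' | tail -c 50; python3 -m crank '[[[-1,-7,10,0,0,0,0],[-1,-7,10,0,0,0,0],[-1,-7,10,0,0,0,0],[-1,-7,10,0,0,0,0]]]' | tail -c 50; python3 -c "
from h import *
s=st();print(s['qpos'].round(1));go(.4752,-.0240,.115,183.83)"
```

```text
-0.4, -1.0, -1.7]
width: 0.0168
grasp_force: 59.1
[0.5, -0.6, -1.8]
width: 0.0168
grasp_force: 59.1
t 45.3 grasp pt [ 0.4749 -0.0254  0.1993] yaw -176.2 z [-8.e-04 -1.e-04 -1.e+00] q [ 54.  24. -65. 115.  26.  58.  69.] F [ 0.5 -0.6 -1.8] w 0.0168 gf 59.10602688789368
[ 53.6  24.5 -65.5 114.5  26.5  57.7  69.2]
shift [-0.3  1.4 84.3] turn [-0.0001 -0.0008 -0.0005]
```

```bash
python3 -m crank '[[[-1,0,1,20,0,0,0],[-1,0,1,40,0,0,0],[-1,0,1,58,0,0,0],[-1,0,1,64,0,0,0],[-1,0,1,66,0,0,0],[-1,0,1,66,0,0,0]]]' | tail -c 50; python3 -c "
from h import *
s=st();go(.4752,-.0240,.115,183.83)"
```

```text
-0.2, -0.1, -1.2]
width: 0.0167
grasp_force: 59.1
t 45.9 grasp pt [ 0.4755 -0.0239  0.1341] yaw -176.17 z [ 3.e-04  0.e+00 -1.e+00] q [ 48.  30. -60. 118.  33.  51.  63.] F [-0.2 -0.1 -1.2] w 0.0167 gf 59.08803462982178
shift [ 0.2 -0.1 19.1] turn [ 0.      0.0003 -0.    ]
```

```bash
python3 -m crank '[[[-1,0,0,8,0,0,0],[-1,0,0,14,0,0,0],[-1,0,0,17,0,0,0],[-1,0,0,18,0,0,0],[-1,0,0,18,0,0,0],[-1,0,0,18,0,0,0]]]' | tail -c 50; python3 -c "
from h import *
s=st();go(.4752,-.0240,.115,183.83)"
```

```text
[0.4, 0.7, -1.0]
width: 0.0169
grasp_force: 59.1
t 46.5 grasp pt [ 0.4754 -0.0236  0.1158] yaw -176.15 z [ 1.e-04  1.e-04 -1.e+00] q [ 46.  31. -58. 118.  35.  50.  62.] F [ 0.4  0.7 -1. ] w 0.0169 gf 59.087626934051514
shift [ 0.2 -0.4  0.8] turn [0.0001 0.0001 0.0004]
```

```bash
python3 -m crank '[[[-1,0,0,1,0,0,0],[-1,0,0,1,0,0,0],[0.2,0,0,1,0,0,0],[0.2,0,0,1,0,0,0],[0.2,0,0,1,0,0,0],[0.2,0,0,-10,0,0,0],[0.2,0,0,-50,0,0,0],[0.2,0,0,-100,0,0,0]]]' | tail -c 50; python3 -m crank '[[[0.2,60,0,-40,0,0,0],[0.2,100,0,-80,0,0,0],[0.2,140,0,-80,0,0,0],[0.2,150,0,-80,0,0,0],[0.2,150,0,-80,0,0,0],[0.2,150,0,-80,0,0,0],[0.2,150,0,-80,0,0,0]]]' | tail -c 50; python3 - <<'E'
from h import *
s=st()
a0=cv2.cvtColor(cv2.imread('pics/scene0.png'),cv2.COLOR_BGR2RGB)
for n in ['scene','top','wrist']:
    f=grab(n);save(f,n+'_end')
    for t in 'lamp_cover heat_sink old_lamp new_lamp helix lens_brush'.split():
        for r in recognise(f,t)[:2]: print(n,t,round(r['score'],2),np.round(r['box']).astype(int).tolist())
    if n=='scene':
        g=cv2.matchTemplate(f['img'][205:275,285:360],a0[220:264,294:348],cv2.TM_CCOEFF_NORMED);print('cover match',cv2.minMaxLoc(g),'expected loc (9,15)')
        g=cv2.matchTemplate(f['img'][255:300,285:365],a0[266,0:0] if 0 else a0[266:290,296:352],cv2.TM_CCOEFF_NORMED);print('sink match',cv2.minMaxLoc(g),'expected (11,11)')
    if n=='wrist':
        x,y=pw(-105);print(proj(f,[[*pw(i,j,(x,y,PA)),z] for i,j,z in [(64,45,.095),(64,-45,.095),(-32,-45,.095),(-32,45,.095)]]).round().tolist())
E
```

```text
: [0.6, -1.1, 0.1]
width: 0.0513
grasp_force: 0.0
[-0.3, -0.2, -0.9]
width: 0.0517
grasp_force: 0.0
t 48.0 grasp pt [ 0.3246 -0.0335  0.2967] yaw -176.19 z [ 0.0018 -0.0041 -1.    ] q [ 71. -20. -56. 125. -17.  67. 117.] F [-0.3 -0.2 -0.9] w 0.0517 gf 0.0
scene lamp_cover 0.68 [294, 217, 348, 269]
scene heat_sink 0.89 [295, 261, 351, 294]
scene heat_sink 0.72 [368, 172, 413, 216]
scene old_lamp 0.65 [112, 288, 156, 344]
scene old_lamp 0.21 [295, 259, 353, 297]
scene new_lamp 0.85 [312, 290, 347, 328]
scene helix 0.67 [436, 268, 464, 304]
scene helix 0.27 [202, 295, 227, 371]
scene lens_brush 0.7 [204, 296, 228, 370]
cover match (-0.19025112688541412, 0.9759439826011658, (0, 24), (9, 15)) expected loc (9,15)
sink match (-0.3283463716506958, 0.9139282703399658, (21, 5), (12, 11)) expected (11,11)
top lamp_cover 0.82 [314, 212, 354, 258]
top heat_sink 0.92 [234, 288, 270, 336]
top heat_sink 0.67 [310, 194, 354, 213]
top old_lamp 0.75 [472, 176, 500, 229]
top new_lamp 0.66 [318, 161, 347, 199]
top helix 0.56 [214, 190, 239, 211]
top lens_brush 0.77 [411, 152, 431, 213]
wrist lamp_cover 0.85 [285, 315, 378, 426]
wrist lamp_cover 0.37 [569, 336, 639, 447]
wrist heat_sink 0.92 [309, 421, 353, 437]
wrist heat_sink 0.9 [464, 154, 551, 252]
wrist old_lamp 0.89 [7, 334, 65, 437]
wrist new_lamp 0.51 [318, 420, 349, 436]
wrist lens_brush 0.83 [161, 364, 183, 466]
[[374.0, 418.0], [286.0, 418.0], [282.0, 336.0], [378.0, 336.0]]
```

```bash
python3 -c "
from cell import robot
print(robot.finish_job())"
```

```text
the job is handed in; nothing more can be done
None
```

The lamp change is done and handed in at about 48 s. The new lamp is seated facing the lens, the heat sink and cover are back in place, and the old lamp stands in the red bin. Final camera checks matched the starting positions to within a pixel or so.

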